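# Fold the three-bar trivet and put it away in the drawer

### The job

Lift the open wooden trivet off the drawer unit without disturbing the muffin cup standing between its legs, set it down (not dropped) still open on the steel shelf liner and let go. There fold its short leg in against the middle bar first, then the long leg in over it. Then pick up the folded bundle, lay it flat in the open top drawer without dropping it, let go and push the drawer fully home, leaving everything else on the shelf where it is.

Things in the scene. Friction and masses are not known exactly. Their poses are not given: they have to be found in the camera images.
- trivet: Middle bar, 150 x 14 mm, of a dark wooden folding trivet (0.2 kg in all): three bars 22 mm high standing on edge, joined in a U by two upright hinge pins. Origin: centre of its underside; y along the bar, z up, x towards the side where both legs stand and fold. It starts open on top of the drawer unit, the middle bar nearest the robot, legs pointing away.
- trivet_middle (a point): Centre of the underside of the folded bundle: 15 mm from trivet along its x, same axes. Folded, the three bars lie parallel side by side 1 mm apart: 44 mm across (x -7 to +37 mm from the middle bar's centre line), 150 mm long (y), 22 mm high.
- short_leg (a joint): Angle of the short leg, 125 x 14 mm, on its pin at x +7.5, y +75 mm of the middle bar; rad: 0 folded parallel against the middle bar (stop), 1.57 at right angles to it. Light friction (0.02 N m) holds it where it is left. Folds clockwise seen from above. Open, its inner face lies along the line out from the pin, its outer face 14.5 mm outside it.
- long_leg (a joint): Angle of the long leg, 150 x 14 mm, on its pin at x +15, y -75 mm of the middle bar (stand-off blocks make a throat that takes the short leg; folded first, the long leg shuts it out); rad: 0 folded parallel (stop), 1.57 at right angles. Friction 0.02 N m. Folds anticlockwise from above. Open, its faces lie 8 and 22 mm outside the line out from the pin.
- short_leg_tip (a point): Centre of the short leg's free end, on its underside.
- long_leg_tip (a point): Centre of the long leg's free end, on its underside.
- drawer_unit: White plastic drawer unit with two green-fronted drawers, 230 mm deep (x), 210 wide (y), 160 high, fixed to the shelf. Origin: centre of its underside; its front faces its own -x. Its top is flat at 160 mm. It stands on the left or the right half of the shelf; the liner on the other half, between the robot and the honey jar, is clear for folding.
- top_drawer (a joint): How far the top drawer is pulled out, m: 0 fully home, at most 0.160. Starts pulled out; moves with a light drag of about 1 N.
- top_drawer_floor (a point): Centre of the inner floor of the top drawer, 88 mm above the shelf; x points from its front to its back. Inside: 204 mm long (x), 186 mm wide (y), walls 56 mm high. Only the part in front of the unit (the pulled-out distance, less 4 mm) is open from above.
- top_drawer_pull (a point): Middle of the front edge of the top drawer's pull lip (a ledge 16 mm deep, 110 mm wide, 8 mm thick along the top of the drawer front, its middle height 148 mm above the shelf). Pushing it towards the unit shuts the drawer.
- muffin_cup: Red silicone muffin cup, open, 58 mm across the rim, 30 mm high, standing on the drawer unit between the trivet's legs, its centre about 98 mm from the middle bar. Origin: centre of its underside. Bystander.
- honey_jar: Amber glass honey jar with wooden lid, 70 mm across, 110 mm high. Origin: centre of its underside. Bystander.
- moka_pot: Aluminium moka pot with black handle (on its y side), 104 mm across the foot, 206 mm high. Origin: centre of its underside. Bystander.
- bamboo_spoon: Bamboo spoon 280 mm long lying along its x. Bystander.
- tea_tin: Red square tea tin with yellow lid, 78 mm square, 115 mm high. Origin: centre of its underside. Bystander.
- mug: Blue mug, 82 mm across, 92 mm high, handle at its +y. Origin: centre of its underside. Bystander.
There are look-alikes about, which are no part of the job. What is shaped like the trivet but pink or white is not meant.

How it is judged:
By the outcome, as a careful person would: the job done as asked, in the order asked, and still so for the second after the job is handed in, with the robot touching nothing.
It also fails if it takes over 72 s, if anything falls off the work surface, if the arm or the gripper's body presses on something with over 40 N, if the wrist force passes 120 N, or if a joint passes its speed limit or range.

### The arm

A 6-joint arm with a two-finger parallel gripper is mounted at the origin on the work surface. World frame = base frame: x ahead of the robot, y to its left, z up, the work surface at z = 0. Lengths are in m, angles in rad, forces in N, time in s.
With the tool pointing down it reaches from about 0.25 to 0.775 m from the base axis. Payload 4 kg.
Tool frame: the origin (TCP) lies at the centre of the arm's flange, where the gripper is bolted on; the fingertips stand ahead of it and the grasp point (between the pads) lies 180 mm ahead of it (robot.tcp_to_tips is the z of the fingertips in the tool frame, in m); z points along the fingers, y is the direction in which the jaws open and shut (so a half turn about z gives the same grasp; the last joint's range is limited). The gripper opens to 94 mm and grips with 3 to 60 N. Pads are 16 mm wide; open, the fingers measure 119 mm over their backs; the gripper's body (75 mm by 177 mm) begins 78 mm behind the grasp point.
Start: joints at [-1.364, 0.087, 1.371, -0, 1.684, -0.103], TCP at [0.168, -0.524, 0.405] pointing down, gripper open.
Joint ranges: [-3.1, 3.1], [-0.76, 2.03], [0.27, 2.55], [-1.08, 4.22], [0.17, 2.65], [-2.57, 2.57]. Speed limits (rad/s): [2.79, 2.79, 3.14, 3.14, 3.14, 3.14].

### API

Orientations are given as [roll, pitch, yaw] about the fixed x, y, z axes, in that order (R = Rz(yaw) Ry(pitch) Rx(roll)).
In Python, from bench import robot gives the robot as it stands.
- The arm moves only by the tool move_arm, never from a script. Its argument "increments" is a list that holds one entry, the list of rows, each a list of 7 numbers: the opening, from 0 (shut) to 1 (fully open), then the shift along the tool's x, y, z as a fraction of full scale, then the turn, a rotation vector about the tool's x, y, z as a fraction of full scale. In form: [[[jaw, dx, dy, dz, rx, ry, rz], ...]]. A call has 1 to 8 rows; each row is the pose to reach, as a shift and turn from the pose commanded when the call began, along the tool's axes at that moment; what a row does not reach only later rows make up. Full scale, the value 1, is 0.1 m for a shift and pi/2 rad for a turn. A row lasts 1/12 s, in which the tool goes at most 41.7 mm and 7.16 degrees, less where a joint would pass 70% of its speed; a pose out of reach is approached as far as the arm can. A call with a number of a shift or a turn outside -1 to 1 is refused whole. A call with a gripper value outside its range is refused whole. The fingers move at their own pace and stop on an object; the grip force is fixed at half the most. Time passes only in rows, so rows that repeat a pose let the fingers close. It gives the time, the measured TCP pose, the force and the opening at its end, in the units of the state.
- robot.get_obs(): the state, without advancing time (a new reading comes with each control period).
- robot.snapshot(name): name is "side" or "top"; returns (picture, depth): 480x640x3 uint8, red, green, blue; 480x640 float32, m along the optical axis (not along the pixel's ray), 0 where there is no reading.
- robot.camera_params(name): a dict with "mtx" (3x3 intrinsics, pixels), "R" (3x3) and "t" (3): a world point X has camera coordinates R X + t. Camera axes: x right, y down, z forward; pixel columns grow to the right and rows downward; lengths in m; the calibration is good to about 2 mm. A picture is of the moment at which its call begins. camera_params takes no time and is no camera call.
- robot.close_job(): hands the job in, once; it reports no verdict.
The state is a dict: "time": time; "joint_positions": joint angles; "qvel": joint speeds; "joint_torque": joint torques, N m; "tool_pos": TCP position; "ee_rot": TCP orientation; "wrist_force": force on the tool from outside, world axes, zero at the start; "wrist_torque": the same for the moment, N m; "width": finger opening in m.
Only numpy, scipy, OpenCV 4.12 (cv2) and the standard library are available. Lean on these libraries where they do the work, as an engineer would, in place of code of your own. Each camera call takes 0.05 s, during which the arm holds its last target.

## Working session

There is one attempt and no reset: what is moved stays moved. The work goes in short steps, Python scripts to look and compute and a tool call to move; the robot and the scene stay as the last step left them, time stands still between calls to the robot, and variables do not carry over. Pictures are saved under pics/ and viewed, and the job is handed in when it is done.

Besides the shell and the picture viewer there is one more tool, called after "Emit:" as name(argument=value, ...), one argument or row to a line, values as JSON. move_arm: Moves the arm, as the interface text tells. Its arguments: {"type":"object","properties":{"increments":{"type":"array","items":{"type":"array","items":{"type":"array","items":{"type":"number","minimum":-1,"maximum":1}}}}},"required":["increments"]}

```bash
ls; mkdir -p pics; cat > h.py <<'E'
import numpy as np, cv2
from bench import robot
def snap(name,fn=None):
    im,d=robot.snapshot(name); c=robot.camera_params(name)
    if fn: cv2.imwrite('pics/'+fn,cv2.cvtColor(im,cv2.COLOR_RGB2BGR)); np.savez('pics/'+fn[:-4]+'.npz',im=im,d=d,**c)
    return im,d,c
def load(fn):
    z=np.load('pics/'+fn+'.npz'); return z['im'],z['d'],z
def cloud(d,c):
    v,u=np.mgrid[0:d.shape[0],0:d.shape[1]]
    K=c['mtx']; P=np.stack([(u-K[0,2])/K[0,0]*d,(v-K[1,2])/K[1,1]*d,d],-1)
    return (P-c['t'])@c['R']   # R^T (p - t)
E
python3 - <<'E'
from h import *
print(robot.get_obs()); print(robot.tcp_to_tips)
for n in('top','side'):
    im,d,c=snap(n,n+'0.png'); print(n,c['mtx'].tolist(),(-c['R'].T@c['t']).round(3), c['R'][2].round(2))
print(robot.get_obs()['time'])
E
```

```text
pics
{'time': 0.0, 'joint_positions': array([-1.36413841e+00,  8.79646934e-02,  1.37223950e+00, -1.45414625e-05,
        1.68359217e+00, -1.03101109e-01]), 'qvel': array([-2.90451921e-04,  2.70190669e-03, -1.72137154e-03,  5.76000239e-04,
       -1.50393404e-05,  8.08345030e-04]), 'joint_torque': array([ 1.12603284e-03, -3.40169942e+01, -3.02427757e+01,  7.19636818e-02,
        3.29693744e-02, -1.44963542e-04]), 'tool_pos': array([ 0.16762679, -0.52372043,  0.40350588]), 'ee_rot': array([-3.13939916e+00, -2.12426807e-04,  3.09757176e-01]), 'wrist_force': array([ 0.34405523, -0.21031684, -0.12795944]), 'wrist_torque': array([ 0.00124835, -0.02462918, -0.0237622 ]), 'width': 0.09395445239774548}
0.1992
top [[601.3270215485767, 0.0, 323.3796942352459], [0.0, 601.3270215485767, 245.1881938346469], [0.0, 0.0, 1.0]] [ 0.34  -0.022  2.044] [ 0.09  0.   -1.  ]
side [[559.6869974649143, 0.0, 312.65379590242844], [0.0, 559.6869974649143, 246.24966594010093], [0.0, 0.0, 1.0]] [ 0.282 -1.07   1.011] [ 0.17  0.75 -0.64]
0.1
```

View pics/top0.png

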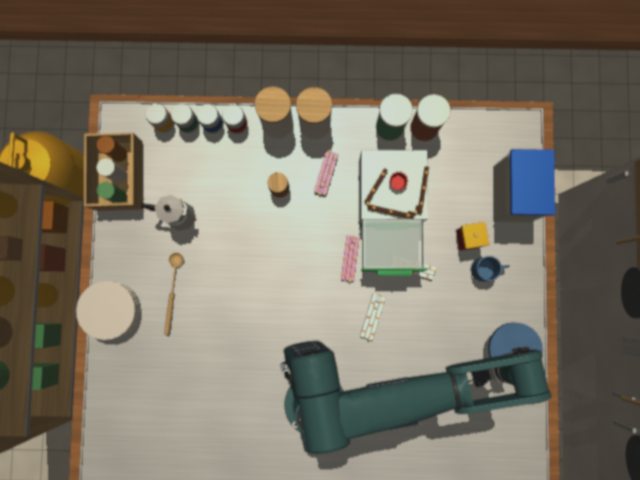

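View pics/side0.png

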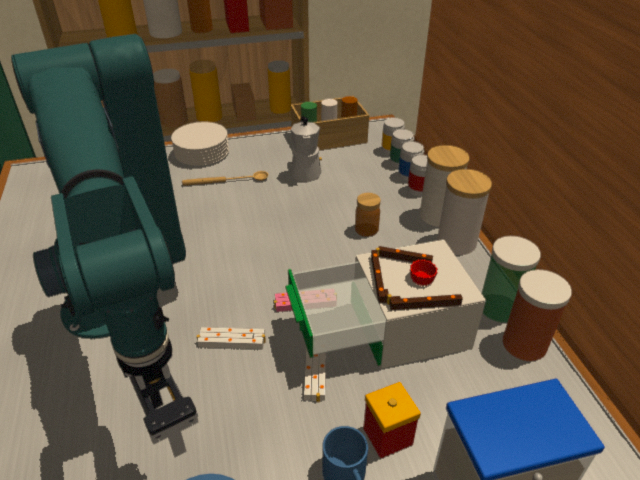

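```bash
python3 - <<'E'
from h import *
im,d,c=load('top0')
cr=im[140:290,330:450][:,:,::-1]; cv2.imwrite('pics/crop_top0.png',cv2.resize(cr,None,fx=4.9,fy=4,interpolation=cv2.INTER_CUBIC)) if 0 else cv2.imwrite('pics/crop_top0.png',cv2.resize(cr,None,fx=4,fy=4,interpolation=cv2.INTER_CUBIC))
P=cloud(d,c)
Q=P[140:290,330:450]
# heights
import sys
for (u,v) in [(365,155),(422,155),(395,213),(391,245),(391,270),(391,273),(399,182),(278,184)]:
    print((u,v),P[v,u].round(4),im[v,u])
E
```

```text
(365, 155) [ 0.808  -0.1468  0.1608] [208 218 207]
(422, 155) [ 0.8099 -0.3279  0.166 ] [207 217 200]
(395, 213) [ 0.6198 -0.2414  0.1808] [76 50 35]
(391, 245) [ 0.5277 -0.2397  0.0909] [171 178 162]
(391, 270) [ 0.4427 -0.2334  0.1523] [ 65 132  77]
(391, 273) [ 0.4335 -0.234   0.1474] [ 69 143  83]
(399, 182) [ 0.72   -0.2543  0.1732] [206  77  68]
(278, 184) [0.7186 0.1322 0.1132] [187 148  93]
```

View pics/crop_top0.png

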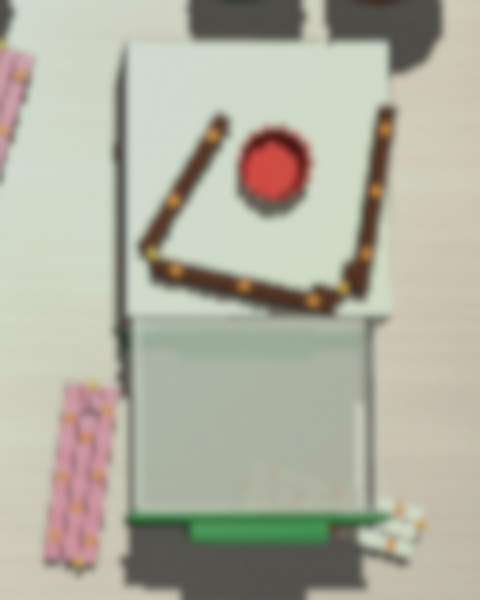

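```bash
cat > fit.py <<'E'
from h import *
from scipy.optimize import minimize
def R2(a): return np.array([[np.cos(a),-np.sin(a)],[np.sin(a),np.cos(a)]])
def rects(p):
    x,y,yaw,s,l=p
    def box(x0,x1,y0,y1): return np.array([[x0,y0],[x1,y0],[x1,y1],[x0,y1]])
    m=box(-.007,.007,-.075,.075)
    sh=box(.0005,.0145,-.125,0)@R2(s).T+[.0075,.075]
    lo=box(.008,.022,0,.150)@R2(-l).T+[.015,-.075]
    bl=box(-0.0,.022,-.007,.007)@R2(-l).T+[.015,-.075]
    return [q@R2(yaw).T+[x,y] for q in (m,sh,lo,bl)]
def brown(im,P,z0,z1,roi=None):
    hsv=cv2.cvtColor(im,cv2.COLOR_RGB2HSV)
    i=im.astype(int)
    m=(i[...,0]<150)&(i[...,0]-i[...,2]>15)
    m&=(P[...,2]>z0)&(P[...,2]<z1)
    return m
def project(c,X):
    q=X@c['R'].T+c['t']; return np.stack([c['mtx'][0,0]*q[:,0]/q[:,2]+c['mtx'][0,2],c['mtx'][1,1]*q[:,1]/q[:,2]+c['mtx'][1,2]],1)
def fit(mask,c,zt,p0,S=6,lo=None):
    v,u=np.nonzero(mask); a,b=u.min()-12,v.min()-12; w,h=u.max()+12-a,v.max()+12-b
    M=cv2.GaussianBlur(mask[b:b+h,a:a+w].astype(np.float32),(0,0),1.0)
    def render(p):
        I=np.zeros((h*S,w*S),np.uint8)
        for r in rects(p):
            q=project(c,np.c_[r,np.full(len(r),zt)])-[a,b]
            cv2.fillPoly(I,[np.round((q+.5)*S*16-8).astype(np.int32)],255,shift=4)
        J=cv2.resize(I,(w,h),interpolation=cv2.INTER_AREA).astype(np.float32)/255
        return cv2.GaussianBlur(J,(0,0),1.0)
    sc=np.array([.01,.01,.1,.1,.1])
    f=lambda q:float(((render(np.array(p0)+q*sc)-M)**2).sum())
    best=None
    for k in range(4):
        q0=np.zeros(5) if best is None else best.x
        sim=np.vstack([q0]+[q0+np.eye(5)[i]*(1 if k%2==0 else -.5) for i in range(5)])
        r=minimize(f,q0,method='Nelder-Mead',options=dict(initial_simplex=sim,maxiter=500,xatol=1e-3,fatol=1e-3))
        if best is None or r.fun<best.fun: best=r
    return np.array(p0)+best.x*sc,best.fun,M.sum()
def overlay(im,c,p,zt,fn,roi):
    a,b,w,h=roi;S=4
    o=cv2.resize(im[b:b+h,a:a+w][:,:,::-1],None,fx=S,fy=S,interpolation=cv2.INTER_CUBIC)
    for r in rects(p):
        q=(project(c,np.c_[r,np.full(len(r),zt)])-[a,b]+.5)*S
        cv2.polylines(o,[np.round(q).astype(np.int32)],True,(255,255,0),1)
    cv2.imwrite('pics/'+fn,o)
E
python3 - <<'E'
from fit import *
im,d,c=load('top0'); P=cloud(d,c)
m=brown(im,P,.168,.2); m[:, :350]=0; m[:,440:]=0; m[:150]=0;m[225:]=0
print(m.sum())
Q=P[m]; print('z',np.percentile(Q[:,2],[5,50,95]))
p,f,s=fit(m,c,.182,[.625,-.24,-.2,1.3,1.57]); print(p.round(4),f,s)
overlay(im,c,p,.182,'fit0.png',(330,140,120,100))
for r in rects(p): print(r.round(3).tolist())
# drawer/unit
top=(abs(P[...,2]-.160)<.004); top[:, :350]=0; top[:,440:]=0; top[:140]=0; top[225:]=0
v,u=np.nonzero(top); rect=cv2.minAreaRect(P[top][:,:2].astype(np.float32)*1000); print('unit top',rect, cv2.boxPoints(rect).round(0).tolist())
i=im.astype(int); g=(i[...,1]-i[...,0]>40)&(P[...,2]>.13)&(P[...,0]<.55); print('green',g.sum()); 
G=P[g]; print(np.percentile(G,[2,50,98],axis=0).round(3)); rect=cv2.minAreaRect(G[:,:2].astype(np.float32)*1000); print(rect)
fl=(abs(P[...,2]-.089)<.006); fl[:,:355]=0; fl[:,430:]=0; fl[:215]=0; fl[275:]=0
F=P[fl]; print('floor',fl.sum(),np.percentile(F,[1,50,99],axis=0).round(3)); print(cv2.minAreaRect(F[:,:2].astype(np.float32)*1000))
E
```

```text
679
z [0.17195379 0.18184364 0.19051256]
[ 0.6255 -0.2257 -0.1809  1.211   1.5457] 77.61238861083984 679.0
[[0.605, -0.298], [0.619, -0.301], [0.646, -0.153], [0.632, -0.151]]
[[0.754, -0.217], [0.761, -0.205], [0.654, -0.141], [0.647, -0.153]]
[[0.626, -0.31], [0.623, -0.324], [0.772, -0.347], [0.774, -0.333]]
[[0.62, -0.301], [0.616, -0.323], [0.63, -0.325], [0.634, -0.303]]
unit top ((715.0172729492188, -240.02621459960938), (221.66793823242188, 210.5704345703125), 0.34904778003692627) [[604.0, -135.0], [605.0, -346.0], [826.0, -345.0], [825.0, -134.0]]
green 306
[[ 0.426 -0.327  0.143]
 [ 0.439 -0.24   0.153]
 [ 0.449 -0.145  0.167]]
((421.90716552734375, -172.30809020996094), (63.258766174316406, 336.24151611328125), 18.048259735107422)
floor 1996 [[ 0.459 -0.335  0.083]
 [ 0.536 -0.243  0.089]
 [ 0.613 -0.155  0.095]]
((529.6333618164062, -239.04339599609375), (171.56756591796875, 198.19424438476562), 1.8524082899093628)
```

View pics/fit0.png

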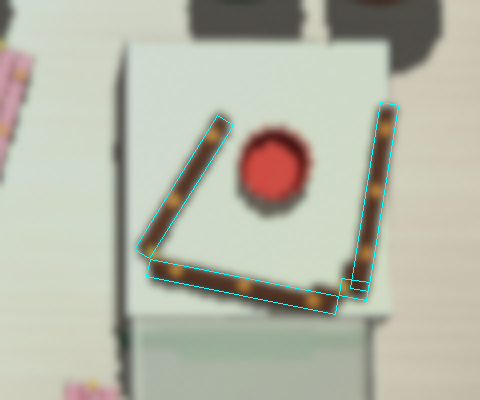

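```bash
cat > pl.py <<'E'
from h import *
from scipy.spatial.transform import Rotation as Ro
import sys
# usage: pl.py x y tipz yaw   -> shift/turn in units of the move call from measured pose
def plan(x,y,tz,yaw):
    o=robot.get_obs(); R=Ro.from_euler('xyz',o['ee_rot']); T=Ro.from_euler('xyz',[np.pi,0,yaw])
    d=np.array([x,y,tz+.1992])-o['tool_pos']
    s=R.inv().apply(d)/.1; r=(R.inv()*T).as_rotvec()/(np.pi/2)
    print('shift',s.round(3),'turn',r.round(3),'rows>=',max(np.linalg.norm(d)/.0417,np.linalg.norm(r)*90/7.16).round(1))
    # decomposition after the turn
    print('shift in final axes',(T.inv().apply(d)/.1).round(3))
def st():
    o=robot.get_obs(); print('t %.2f pos %s tip %.4f rpy %s w %.4f F %s q %s'%(o['time'],o['tool_pos'].round(4),o['tool_pos'][2]-.1992,o['ee_rot'].round(3),o['width'],o['wrist_force'].round(1),o['joint_positions'].round(2)))
if __name__=='__main__':
    st()
    a=list(map(float,sys.argv[1:]))
    if a: plan(*a)
E
```

Emit:
move_arm(
  increments=[
    [[0.6,0.3,-0.1,-0.2,0,0,-0.08],[0.6,0.6,-0.2,-0.3,0,0,-0.16],[0.6,1,-0.3,-0.3,0,0,-0.24],[0.6,1,-0.3,-0.3,0,0,-0.31],[0.6,1,-0.3,-0.3,0,0,-0.39],[0.6,1,-0.3,-0.3,0,0,-0.47],[0.6,1,-0.3,-0.3,0,0,-0.54],[0.6,1,-0.3,-0.3,0,0,-0.6]],
  ],
)

```text
time: 0.77
tool_pos: [0.254, -0.4646, 0.434]
ee_rot: [-3.141, -0.001, 1.258]
wrist_force: [0.9, 0.6, -0.1]
width: 0.0562
```

Emit:
move_arm(
  increments=[
    [[0.55,0.45,0.35,0,0,0,-0.04],[0.55,0.9,0.7,0,0,0,-0.084],[0.55,0.9,0.7,0,0,0,-0.084],[0.55,0.9,0.7,0,0,0,-0.084]],
  ],
)

```text
time: 1.1
tool_pos: [0.3518, -0.3984, 0.4341]
ee_rot: [3.14, -0.003, 1.391]
wrist_force: [-0.4, -0.2, -0.4]
width: 0.0515
```

Emit:
move_arm(
  increments=[
    [[0.55,0.3,0.33,0,0,0,0],[0.55,0.6,0.66,0,0,0,0],[0.55,0.9,1,0,0,0,0],[0.55,0.9,1,0,0,0,0]],
  ],
)

```text
time: 1.43
tool_pos: [0.4666, -0.3288, 0.4337]
ee_rot: [3.141, -0.002, 1.389]
wrist_force: [-1.0, -0.3, -0.3]
width: 0.0513
```

Emit:
move_arm(
  increments=[
    [[0.55,0.3,0.33,0,0,0,0],[0.55,0.6,0.66,0,0,0,0],[0.55,0.9,0.9,0,0,0,0],[0.55,0.9,0.9,0,0,0,0],[0.55,0.9,0.9,0,0,0,0]],
  ],
)

```text
time: 1.85
tool_pos: [0.5696, -0.2587, 0.4333]
ee_rot: [-3.139, -0.0, 1.387]
wrist_force: [-0.1, 0.4, 1.0]
width: 0.0518
```

```bash
python3 pl.py .6255 -.2257 .19 1.39
```

```text
t 1.85 pos [ 0.5696 -0.2587  0.4333] tip 0.2341 rpy [-3.139 -0.     1.387] w 0.0518 F [-0.1  0.4  1. ] q [-0.52  0.26  1.12 -0.    1.77 -0.33]
shift [0.426 0.49  0.44 ] turn [-0.001 -0.    -0.002] rows>= 1.9
shift in final axes [0.425 0.49  0.441]
```

Emit:
move_arm(
  increments=[
    [[0.55,0.2,0.25,0,0,0,0],[0.55,0.42,0.49,0,0,0,0],[0.55,0.42,0.49,0,0,0,0],[0.55,0.42,0.49,0.3,0,0,0],[0.55,0.42,0.49,0.44,0,0,0],[0.55,0.42,0.49,0.44,0,0,0]],
  ],
)

```text
time: 2.35
tool_pos: [0.6228, -0.2291, 0.3858]
ee_rot: [-3.133, -0.001, 1.382]
wrist_force: [0.0, 0.7, -1.6]
width: 0.0517
```

```bash
python3 pl.py .6255 -.2257 .162 1.39; python3 -c "
from h import *
im,d,c=snap('side','side1.png')
cv2.imwrite('pics/side1c.png',cv2.resize(im[200:380,250:500][:,:,::-1],None,fx=3,fy=3))"
```

```text
t 2.35 pos [ 0.6228 -0.2291  0.3858] tip 0.1866 rpy [-3.133e+00 -1.000e-03  1.382e+00] w 0.0517 F [ 0.   0.7 -1.6] q [-0.44  0.35  1.09 -0.    1.71 -0.25]
shift [0.038 0.022 0.246] turn [-0.006 -0.001 -0.005] rows>= 0.6
shift in final axes [0.038 0.02  0.246]
```

View pics/side1c.png

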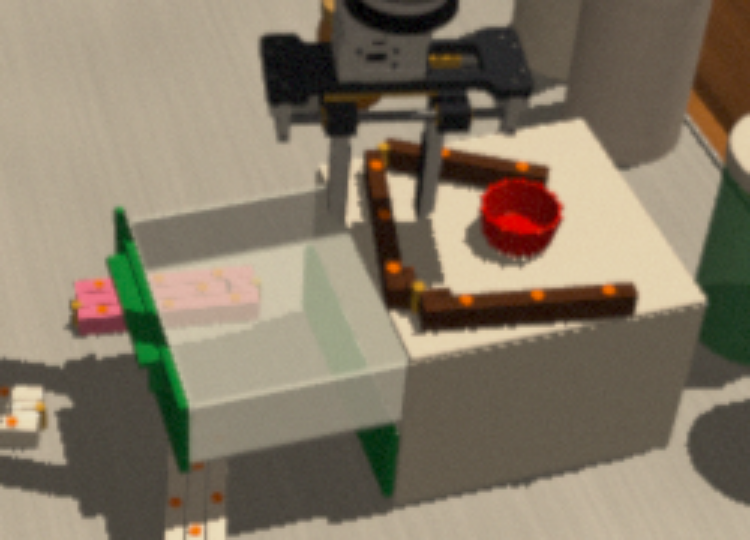

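Emit:
move_arm(
  increments=[
    [[0.55,0.04,0.02,0.12,0,0,0],[0.55,0.04,0.02,0.18,0,0,0],[0.55,0.04,0.02,0.23,0,0,0],[0.55,0.04,0.02,0.23,0,0,0]],
  ],
)

```text
time: 2.73
tool_pos: [0.6269, -0.224, 0.3666]
ee_rot: [-3.14, -0.0, 1.384]
wrist_force: [0.7, -0.6, 0.2]
width: 0.0519
```

```bash
python3 pl.py .6255 -.2257 .162 1.39
```

```text
t 2.73 pos [ 0.6269 -0.224   0.3666] tip 0.1674 rpy [-3.14  -0.     1.384] w 0.0519 F [ 0.7 -0.6  0.2] q [-0.43  0.36  1.12 -0.    1.66 -0.24]
shift [-0.02  -0.01   0.054] turn [-0.001 -0.    -0.004] rows>= 0.1
shift in final axes [-0.02  -0.011  0.054]
```

Emit:
move_arm(
  increments=[
    [[0.5,0,0,0.01,0,0,0],[0.3,0,0,0.01,0,0,0],[0.2,0,0,0.01,0,0,0],[0,0,0,0.01,0,0,0],[0,0,0,0.01,0,0,0],[0,0,0,0.01,0,0,0],[0,0,0,0.01,0,0,0],[0,0,0,0.01,0,0,0]],
  ],
)

```text
time: 3.4
tool_pos: [0.6271, -0.2238, 0.3669]
ee_rot: [-3.141, 0.0, 1.384]
wrist_force: [-1.4, -0.7, 0.5]
width: 0.0138
```

```bash
python3 pl.py .6255 -.2257 .162 1.39
```

```text
t 3.40 pos [ 0.6271 -0.2238  0.3669] tip 0.1677 rpy [-3.141  0.     1.384] w 0.0138 F [-1.4 -0.7  0.5] q [-0.43  0.36  1.12 -0.    1.66 -0.24]
shift [-0.021 -0.012  0.057] turn [-0.     0.    -0.004] rows>= 0.1
shift in final axes [-0.021 -0.012  0.057]
```

Emit:
move_arm(
  increments=[
    [[0,0,0,-0.05,0,0,0],[0,0,0,-0.15,0,0,0],[0,0,0,-0.3,0,0,0],[0,0,0,-0.5,0,0,0],[0,0,0,-0.7,0,0,0],[0,0,0,-0.85,0,0,0],[0,0,0,-0.9,0,0,0],[0,0,0,-0.9,0,0,0]],
  ],
)

```text
time: 4.07
tool_pos: [0.6271, -0.2238, 0.4593]
ee_rot: [3.137, 0.001, 1.384]
wrist_force: [0.2, -0.2, -2.1]
width: 0.0137
```

```bash
python3 pl.py .42 .13 .1 1.571; python3 -c "
from h import *
im,d,c=snap('side','side2.png')
cv2.imwrite('pics/side2c.png',cv2.resize(im[150:350,250:500][:,:,::-1],None,fx=3,fy=3))"
```

```text
t 4.07 pos [ 0.6271 -0.2238  0.4593] tip 0.2601 rpy [3.137e+00 1.000e-03 1.384e+00] w 0.0137 F [ 0.2 -0.2 -2.1] q [-0.43  0.35  0.95  0.    1.84 -0.24]
shift [ 3.094 -2.698  1.586] turn [ 0.003  0.001 -0.119] rows>= 10.6
shift in final axes [ 3.538 -2.07   1.601]
```

View pics/side2c.png

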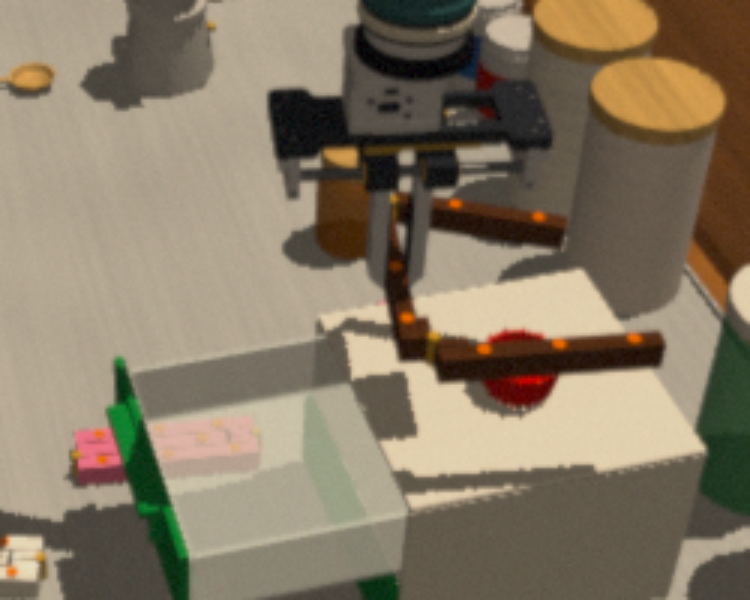

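Emit:
move_arm(
  increments=[
    [[0,0.1,-0.08,0,0,0,-0.02],[0,0.35,-0.28,0,0,0,-0.05],[0,0.65,-0.52,0,0,0,-0.08],[0,1,-0.8,0,0,0,-0.119]],
  ],
)

```text
time: 4.45
tool_pos: [0.5681, -0.1133, 0.4536]
ee_rot: [-3.137, -0.001, 1.572]
wrist_force: [0.5, 1.1, -2.0]
width: 0.0134
```

Emit:
move_arm(
  increments=[
    [[0,0.3,-0.18,0,0,0,0],[0,0.6,-0.36,0,0,0,0],[0,1,-0.6,0,0,0,0]],
  ],
)

```text
time: 4.7
tool_pos: [0.5102, -0.017, 0.4543]
ee_rot: [-3.138, -0.0, 1.57]
wrist_force: [0.9, 1.2, -2.3]
width: 0.0141
```

Emit:
move_arm(
  increments=[
    [[0,0.3,-0.18,0.1,0,0,0],[0,0.6,-0.36,0.2,0,0,0],[0,0.9,-0.5,0.3,0,0,0],[0,1,-0.6,0.3,0,0,0]],
  ],
)

```text
time: 5.03
tool_pos: [0.4489, 0.085, 0.4228]
ee_rot: [-3.134, -0.002, 1.575]
wrist_force: [-0.2, 0.7, -2.3]
width: 0.0138
```

Emit:
move_arm(
  increments=[
    [[0,0.2,-0.1,0.2,0,0,0],[0,0.35,-0.2,0.45,0,0,0],[0,0.41,-0.27,0.7,0,0,0],[0,0.41,-0.27,0.9,0,0,0],[0,0.41,-0.27,0.9,0,0,0],[0,0.41,-0.27,0.9,0,0,0]],
  ],
)

```text
time: 5.53
tool_pos: [0.4237, 0.1228, 0.3352]
ee_rot: [-3.138, 0.001, 1.571]
wrist_force: [0.1, 0.5, -2.0]
width: 0.0136
```

```bash
python3 pl.py .42 .13 .003 1.571; python3 -c "
from h import *
im,d,c=snap('side','side3.png')
snap('top','top3.png')
cv2.imwrite('pics/side3c.png',cv2.resize(im[130:330,200:450][:,:,::-1],None,fx=3,fy=3))"
```

```text
t 5.53 pos [0.4237 0.1228 0.3352] tip 0.1360 rpy [-3.138e+00  1.000e-03  1.571e+00] w 0.0136 F [ 0.1  0.5 -2. ] q [ 0.15 -0.13  1.72 -0.    1.55  0.15]
shift [ 0.073 -0.032  1.33 ] turn [-0.002  0.001 -0.   ] rows>= 3.2
shift in final axes [ 0.072 -0.037  1.33 ]
```

View pics/side3c.png

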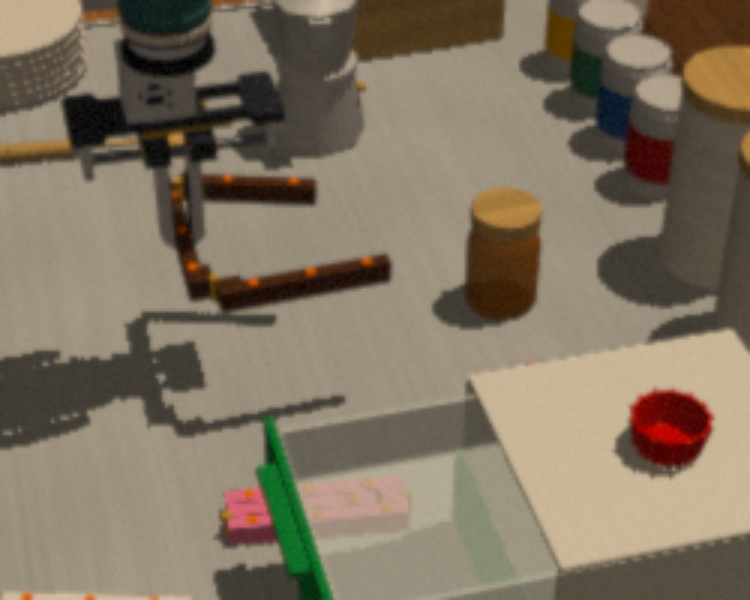

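Emit:
move_arm(
  increments=[
    [[0,0.05,-0.02,0.15,0,0,0],[0,0.07,-0.03,0.4,0,0,0],[0,0.07,-0.03,0.65,0,0,0],[0,0.07,-0.03,0.85,0,0,0],[0,0.07,-0.03,1.0,0,0,0],[0,0.07,-0.03,1.0,0,0,0],[0,0.07,-0.03,1.0,0,0,0]],
  ],
)

```text
time: 6.22
tool_pos: [0.4218, 0.1299, 0.2376]
ee_rot: [3.141, 0.0, 1.57]
wrist_force: [-0.3, 0.4, -2.0]
width: 0.0135
```

Emit:
move_arm(
  increments=[
    [[0,0,0,0.06,0,0,0],[0,0,0,0.12,0,0,0],[0,0,0,0.16,0,0,0],[0,0,0,0.19,0,0,0],[0,0,0,0.2,0,0,0],[0,0,0,0.2,0,0,0]],
  ],
)

```text
time: 6.72
tool_pos: [0.421, 0.1301, 0.2164]
ee_rot: [-3.141, 0.0, 1.571]
wrist_force: [-0.1, 0.3, -2.8]
width: 0.0133
```

```bash
python3 pl.py .42 .13 .003 1.571
```

```text
t 6.72 pos [0.421  0.1301 0.2164] tip 0.0172 rpy [-3.141  0.     1.571] w 0.0133 F [-0.1  0.3 -2.8] q [ 0.17 -0.04  1.88 -0.    1.29  0.17]
shift [-0.001 -0.01   0.142] turn [-0.  0.  0.] rows>= 0.3
shift in final axes [-0.001 -0.01   0.142]
```

Emit:
move_arm(
  increments=[
    [[0,0,0,0.02,0,0,0],[0,0,0,0.04,0,0,0],[0,0,0,0.055,0,0,0],[0,0,0,0.065,0,0,0],[0,0,0,0.075,0,0,0],[0,0,0,0.08,0,0,0],[0,0,0,0.08,0,0,0]],
  ],
)

```text
time: 7.3
tool_pos: [0.421, 0.1301, 0.2085]
ee_rot: [-3.141, 0.0, 1.571]
wrist_force: [-0.4, 0.5, -4.0]
width: 0.0138
```

Emit:
move_arm(
  increments=[
    [[0,0,0,0.007,0,0,0],[0,0,0,0.014,0,0,0],[0,0,0,0.02,0,0,0],[0,0,0,0.02,0,0,0]],
  ],
)

```text
time: 7.63
tool_pos: [0.4211, 0.1302, 0.2069]
ee_rot: [3.141, 0.0, 1.571]
wrist_force: [-0.8, -0.6, -1.4]
width: 0.0137
```

```bash
python3 pl.py; python3 - <<'E'
from fit import *
im,d,c=snap('side','side4.png'); P=cloud(d,c)
i=im.astype(int)
m=(i[...,0]<150)&(i[...,0]-i[...,2]>15)&(P[...,0]>.45)&(P[...,0]<.62)&(P[...,1]>0)&(P[...,1]<.26)&(P[...,2]<.1)
for a,b in((0,.1),(.13,.26)):
    k=m&(P[...,1]>a)&(P[...,1]<b); print(k.sum(),np.percentile(P[k],[2,50,95,99],axis=0).round(3).tolist())
    for x0 in np.arange(.45,.6,.03):
        kk=k&(P[...,0]>x0)&(P[...,0]<x0+.03); print(x0.round(2),kk.sum(),np.percentile(P[kk][:,2],[3,90,97]).round(4) if kk.sum()>5 else '')
cv2.imwrite('pics/side4c.png',cv2.resize(im[130:330,200:450][:,:,::-1],None,fx=3,fy=3))
E
```

```text
t 7.63 pos [0.4211 0.1302 0.2069] tip 0.0077 rpy [3.141 0.    1.571] w 0.0137 F [-0.8 -0.6 -1.4] q [ 0.17 -0.02  1.89 -0.    1.27  0.17]
542 [[0.451, 0.026, -0.003], [0.514, 0.036, 0.012], [0.581, 0.076, 0.024], [0.591, 0.094, 0.026]]
0.45 140 [-0.0023  0.0231  0.0254]
0.48 120 [-0.0022  0.023   0.0247]
0.51 109 [-0.0024  0.0233  0.025 ]
0.54 106 [-0.0028  0.0228  0.0241]
0.57 67 [-0.0026  0.0222  0.0241]
397 [[0.453, 0.154, -0.003], [0.501, 0.183, 0.01], [0.547, 0.24, 0.023], [0.555, 0.255, 0.025]]
0.45 118 [-0.0029  0.0209  0.0249]
0.48 115 [-0.0016  0.023   0.025 ]
0.51 119 [-0.0022  0.0226  0.0237]
0.54 45 [-0.004   0.022   0.0228]
0.57 0
```

View pics/side4c.png

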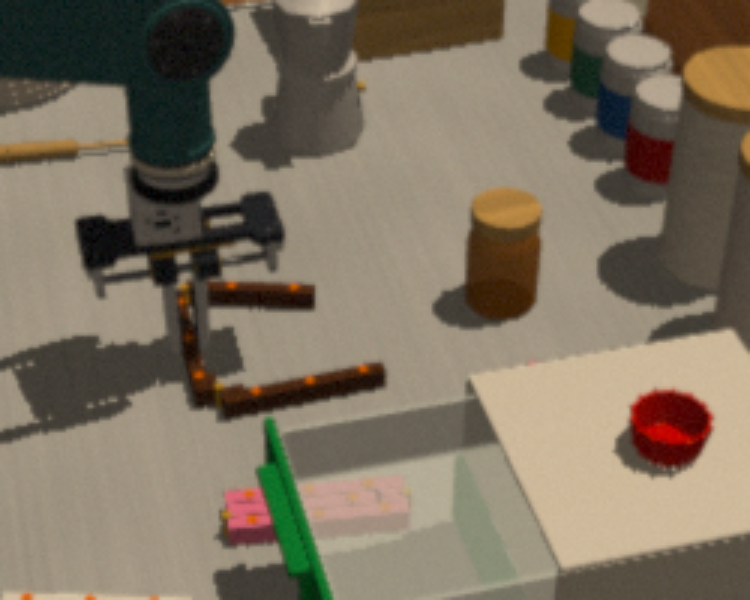

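Emit:
move_arm(
  increments=[
    [[0,0,0,0.01,0,0,0],[0,0,0,0.01,0,0,0],[0.2,0,0,0.01,0,0,0],[0.35,0,0,0.01,0,0,0],[0.4,0,0,0.01,0,0,0],[0.4,0,0,0.01,0,0,0]],
  ],
)

```text
time: 8.18
tool_pos: [0.4212, 0.1301, 0.2057]
ee_rot: [3.141, 0.0, 1.571]
wrist_force: [-0.1, 0.7, -0.9]
width: 0.035
```

Emit:
move_arm(
  increments=[
    [[0.4,0,0,-0.1,0,0,0],[0.4,0,0,-0.3,0,0,0],[0.4,0,0,-0.6,0,0,0],[0.4,0.3,0,-0.6,0,0,0],[0.3,0.6,0.2,-0.6,0,0,0],[0.2,1,0.5,-0.6,0,0,0],[0.1,1,0.8,-0.6,0,0,0],[0,1,0.8,-0.6,0,0,0]],
  ],
)

```text
time: 8.85
tool_pos: [0.5051, 0.2322, 0.2652]
ee_rot: [3.139, -0.0, 1.573]
wrist_force: [0.0, -0.6, 0.3]
width: 0.014
```

Emit:
move_arm(
  increments=[
    [[0,0.4,0,0,0,0,0],[0,0.7,0,0,0,0,0],[0,0.7,0,0,0,0,0],[0,0.7,0,0,0,0,0]],
  ],
)

```text
time: 9.18
tool_pos: [0.5007, 0.3009, 0.2659]
ee_rot: [-3.141, 0.001, 1.573]
wrist_force: [-0.2, -0.2, 0.0]
width: 0.0006
```

```bash
python3 pl.py; python3 - <<'E'
from h import *
im,d,c=snap('top','top5.png'); im,d,c=snap('side','side5.png')
E
```

```text
t 9.18 pos [0.5007 0.3009 0.2659] tip 0.0667 rpy [-3.141e+00  1.000e-03  1.573e+00] w 0.0006 F [-0.2 -0.2  0. ] q [ 0.44  0.23  1.49 -0.    1.42  0.44]
```

View pics/top5.png

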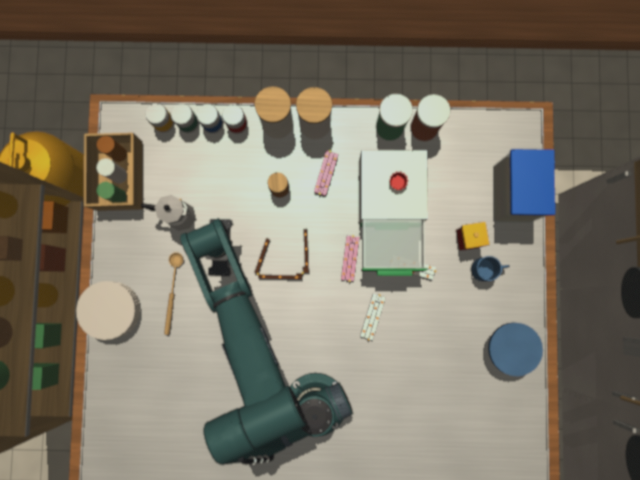

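View pics/side5.png

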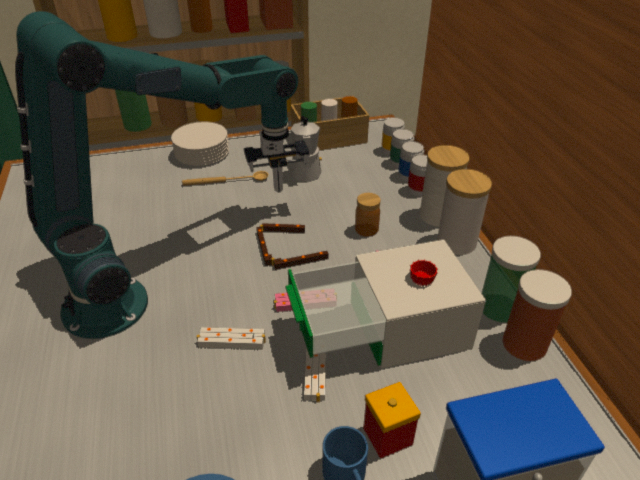

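```bash
cat > ft.py <<'E'
from fit import *
import sys
fn=sys.argv[1]; p0=list(map(float,sys.argv[2:7]))
im,d,c=load(fn); P=cloud(d,c)
m=brown(im,P,.010,.05)&(P[...,0]>.3)&(P[...,0]<.66)&(P[...,1]>-.06)&(P[...,1]<.3)
n,lab,stt,_=cv2.connectedComponentsWithStats(m.astype(np.uint8),connectivity=8)
for k in range(1,n):
    if stt[k,4]<12: m[lab==k]=0
print(m.sum())
p,f,s=fit(m,c,.022,p0); print(p.round(4),f,s)
for nme,r in zip('msl',rects(p)): print(nme,r.round(3).tolist())
v,u=np.nonzero(m); overlay(im,c,p,.022,'o_'+fn+'.png',(u.min()-20,v.min()-20,120,100))
E
python3 ft.py top5 .42 .13 0 1.21 1.55
```

```text
504
[0.4212 0.126  0.0334 1.2112 1.5536] 30.849597930908203 504.0
m [[0.417, 0.051], [0.431, 0.051], [0.426, 0.201], [0.412, 0.201]]
s [[0.545, 0.162], [0.549, 0.175], [0.431, 0.215], [0.426, 0.202]]
l [[0.439, 0.044], [0.44, 0.03], [0.59, 0.037], [0.589, 0.051]]
```

View pics/o_top5.png

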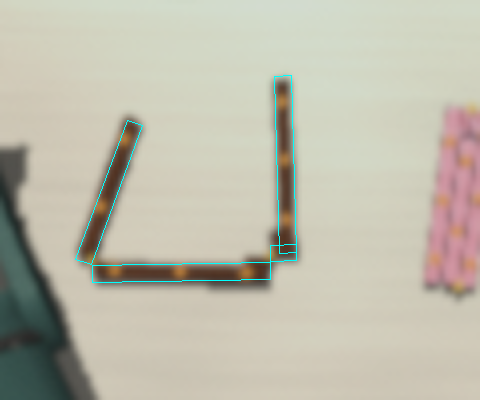

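Emit:
move_arm(
  increments=[
    [[0,-0.4,0.2,0,0,0,0],[0,-0.7,0.37,0,0,0,0],[0,-0.86,0.37,0,0,0,0],[0,-0.86,0.37,0.2,0,0,0],[0,-0.86,0.37,0.4,0,0,0],[0,-0.86,0.37,0.55,0,0,0],[0,-0.86,0.37,0.6,0,0,0],[0,-0.86,0.37,0.6,0,0,0]],
  ],
)

```text
time: 9.95
tool_pos: [0.5373, 0.2127, 0.2042]
ee_rot: [-3.138, 0.001, 1.57]
wrist_force: [0.1, -0.1, 0.3]
width: 0.0003
```

```bash
python3 pl.py .538 .215 .006 1.571
```

```text
t 9.95 pos [0.5373 0.2127 0.2042] tip 0.0050 rpy [-3.138e+00  1.000e-03  1.570e+00] w 0.0003 F [ 0.1 -0.1  0.3] q [ 0.28  0.27  1.57 -0.    1.31  0.28]
shift [ 0.023  0.007 -0.011] turn [-0.002  0.001 -0.001] rows>= 0.1
shift in final axes [ 0.023  0.007 -0.01 ]
```

Emit:
move_arm(
  increments=[
    [[0,-0.1,0,0,0,0,0],[0,-0.17,0,0,0,0,0],[0,-0.23,0,0,0,0,0],[0,-0.29,-0.01,0,0,0,0],[0,-0.35,-0.02,0,0,0,0],[0,-0.41,-0.04,0,0,0,0],[0,-0.47,-0.06,0,0,0,0],[0,-0.53,-0.1,0,0,0,0]],
  ],
)

```text
time: 10.62
tool_pos: [0.5281, 0.1605, 0.2059]
ee_rot: [3.141, 0.0, 1.571]
wrist_force: [0.0, -0.2, 0.4]
width: 0.0005
```

```bash
python3 pl.py; python3 - <<'E'
from h import *
im,d,c=snap('side','side6.png')
cv2.imwrite('pics/side6c.png',cv2.resize(im[180:300,180:380][:,:,::-1],None,fx=4,fy=4))
snap('top','top6.png')
E
```

```text
t 10.62 pos [0.5281 0.1605 0.2059] tip 0.0067 rpy [3.141 0.    1.571] w 0.0005 F [ 0.  -0.2  0.4] q [ 0.19  0.22  1.63 -0.    1.29  0.19]
```

View pics/side6c.png

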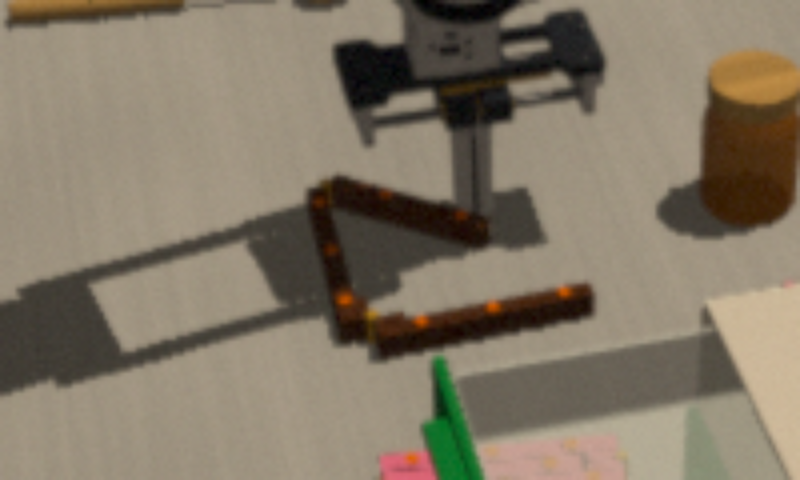

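Emit:
move_arm(
  increments=[
    [[0,-0.07,-0.04,0,0,0,0],[0,-0.14,-0.09,0,0,0,0],[0,-0.2,-0.13,0,0,0,0],[0,-0.25,-0.18,0,0,0,0],[0,-0.31,-0.25,0,0,0,0],[0,-0.36,-0.32,0,0,0,0],[0,-0.4,-0.38,0,0,0,0],[0,-0.43,-0.43,0,0,0,0]],
  ],
)

```text
time: 11.38
tool_pos: [0.4842, 0.1176, 0.2056]
ee_rot: [-3.141, 0.0, 1.571]
wrist_force: [0.7, 0.2, -0.2]
width: 0.0008
```

Emit:
move_arm(
  increments=[
    [[0,-0.03,-0.05,0,0,0,0],[0,-0.06,-0.1,0,0,0,0],[0,-0.06,-0.14,0,0,0,0],[0,-0.06,-0.14,0,0,0,0],[0,-0.06,0,-0.2,0,0,0],[0,-0.06,0,-0.6,0,0,0],[0.4,-0.06,0,-0.7,0,0,0],[0.6,-0.06,0,-0.7,0,0,0]],
  ],
)

```text
time: 12.05
tool_pos: [0.4866, 0.1125, 0.2799]
ee_rot: [3.133, -0.001, 1.571]
wrist_force: [0.4, 0.1, 0.5]
width: 0.0104
```

```bash
python3 pl.py; python3 - <<'E'
from h import *
im,d,c=snap('side','side7.png')
cv2.imwrite('pics/side7c.png',cv2.resize(im[180:300,180:380][:,:,::-1],None,fx=4,fy=4))
E
```

```text
t 12.05 pos [0.4866 0.1125 0.2799] tip 0.0807 rpy [ 3.133e+00 -1.000e-03  1.571e+00] w 0.0104 F [0.4 0.1 0.5] q [ 0.11  0.03  1.68 -0.    1.42  0.11]
```

View pics/side7c.png

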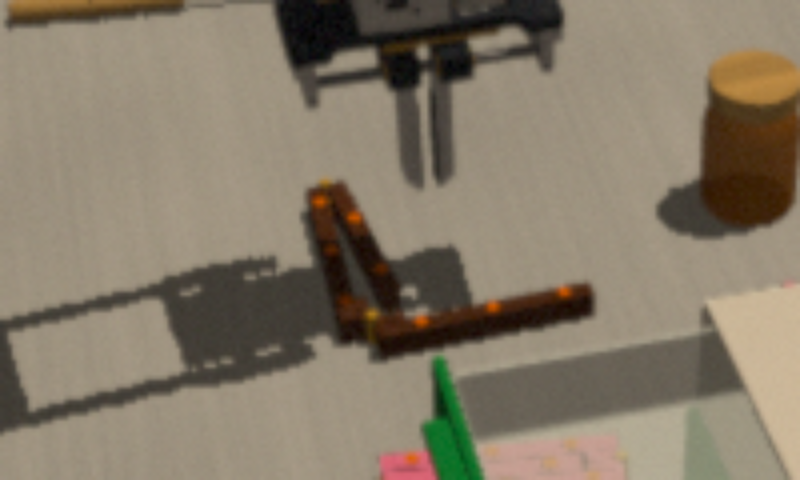

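Emit:
move_arm(
  increments=[
    [[1,0.01,-0.2,0,0,0,0],[1,0.03,-0.4,0,0,0,0],[1,0.03,-0.57,0,0,0,0],[1,0.03,-0.57,0,0,0,0],[1,0.03,-0.57,0,0,0,0],[1,0.03,-0.57,0,0,0,0],[1,0.03,-0.57,0,0,0,0],[1,0.03,-0.57,0,0,0,0]],
  ],
)

```text
time: 12.77
tool_pos: [0.4287, 0.1151, 0.2754]
ee_rot: [-3.141, 0.0, 1.571]
wrist_force: [0.1, -0.4, -0.0]
width: 0.0677
```

```bash
python3 pl.py .430 .116 .006 1.571
```

```text
t 12.77 pos [0.4287 0.1151 0.2754] tip 0.0762 rpy [-3.141  0.     1.571] w 0.0677 F [ 0.1 -0.4 -0. ] q [ 0.13 -0.09  1.81 -0.    1.42  0.13]
shift [0.009 0.013 0.702] turn [-0.  0. -0.] rows>= 1.7
shift in final axes [0.009 0.013 0.702]
```

Emit:
move_arm(
  increments=[
    [[1,0.01,0.01,0,0,0,0],[1,0.01,0.01,0,0,0,0],[1,0.01,0.01,0.15,0,0,0],[1,0.01,0.01,0.35,0,0,0],[1,0.01,0.01,0.5,0,0,0],[1,0.01,0.01,0.62,0,0,0],[1,0.01,0.01,0.69,0,0,0],[1,0.01,0.01,0.7,0,0,0]],
  ],
)

```text
time: 13.43
tool_pos: [0.4286, 0.116, 0.2041]
ee_rot: [-3.138, 0.001, 1.571]
wrist_force: [-0.2, -0.6, -0.0]
width: 0.0941
```

Emit:
move_arm(
  increments=[
    [[0.8,0,0,0,0,0,0],[0.7,0,0,0,0,0,0],[0.6,0,0,0,0,0,0],[0.5,0,0,0,0,0,0],[0.4,0,0,0,0,0,0],[0.35,0,0,0,0,0,0],[0.3,0,0,0,0,0,0],[0.25,0,0,0,0,0,0]],
  ],
)

```text
time: 14.1
tool_pos: [0.4292, 0.1161, 0.2059]
ee_rot: [3.141, 0.0, 1.571]
wrist_force: [0.3, 0.5, -0.4]
width: 0.0443
```

Emit:
move_arm(
  increments=[
    [[0.2,0,0,0,0,0,0],[0.1,0,0,0,0,0,0],[0.1,0,0,0,0,0,0],[0.1,0,0,0,0,0,0]],
  ],
)

```text
time: 14.43
tool_pos: [0.429, 0.1161, 0.2057]
ee_rot: [-3.141, 0.0, 1.571]
wrist_force: [-1.0, -1.2, 1.5]
width: 0.0279
```

```bash
python3 pl.py; python3 - <<'E'
from h import *
im,d,c=snap('side','side8.png')
cv2.imwrite('pics/side8c.png',cv2.resize(im[180:300,180:380][:,:,::-1],None,fx=4,fy=4))
E
```

```text
t 14.43 pos [0.429  0.1161 0.2057] tip 0.0065 rpy [-3.141  0.     1.571] w 0.0279 F [-1.  -1.2  1.5] q [ 0.14 -0.01  1.89 -0.    1.27  0.14]
```

View pics/side8c.png

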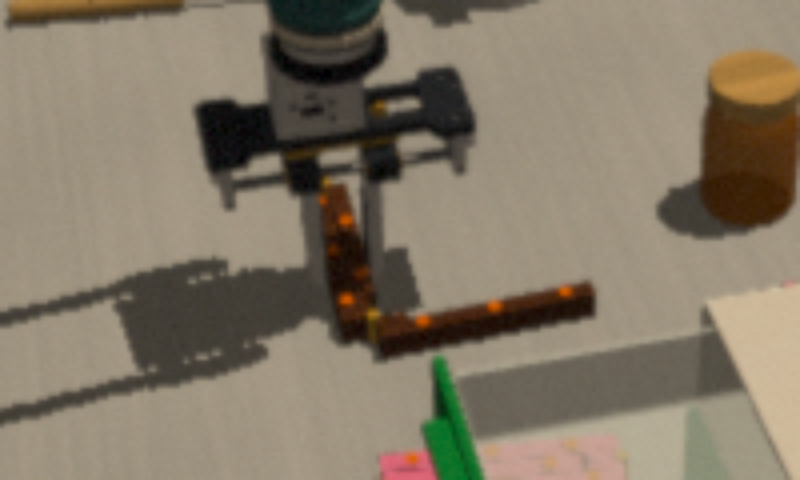

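Emit:
move_arm(
  increments=[
    [[0.4,0,0,0,0,0,0],[0.5,0,0,0,0,0,0],[0.5,0,0,0,0,0,0],[0.5,0,0,-0.1,0,0,0],[0.5,0,0,-0.4,0,0,0],[0.3,0,0,-0.7,0,0,0],[0,0,0.2,-0.7,0,0,0],[0,-0.1,0.5,-0.7,0,0,0]],
  ],
)

```text
time: 15.15
tool_pos: [0.479, 0.1074, 0.2795]
ee_rot: [3.136, -0.002, 1.574]
wrist_force: [0.2, -0.4, -0.3]
width: 0.0302
```

Emit:
move_arm(
  increments=[
    [[0,-0.3,0.4,0,0,0,0],[0,-0.6,0.7,0,0,0,0],[0,-0.9,0.9,0,0,0,0],[0,-1,0.9,0,0,0,0],[0,-1,0.9,0,0,0,0]],
  ],
)

```text
time: 15.57
tool_pos: [0.5701, 0.0035, 0.2758]
ee_rot: [-3.141, 0.001, 1.567]
wrist_force: [0.7, 0.9, 0.3]
width: 0.0008
```

```bash
python3 pl.py .569 -.01 .006 1.571; python3 - <<'E'
from h import *
im,d,c=snap('side','side9.png')
cv2.imwrite('pics/side9c.png',cv2.resize(im[180:300,180:380][:,:,::-1],None,fx=4,fy=4))
im,d,c=snap('top','top9.png')
cv2.imwrite('pics/top9c.png',cv2.resize(im[200:300,230:390][:,:,::-1],None,fx=4,fy=4))
E
```

```text
t 15.57 pos [0.5701 0.0035 0.2758] tip 0.0766 rpy [-3.141e+00  1.000e-03  1.567e+00] w 0.0008 F [0.7 0.9 0.3] q [-0.09  0.19  1.51 -0.    1.44 -0.09]
shift [-0.134 -0.01   0.706] turn [-0.     0.001 -0.003] rows>= 1.7
shift in final axes [-0.135 -0.011  0.706]
```

View pics/side9c.png

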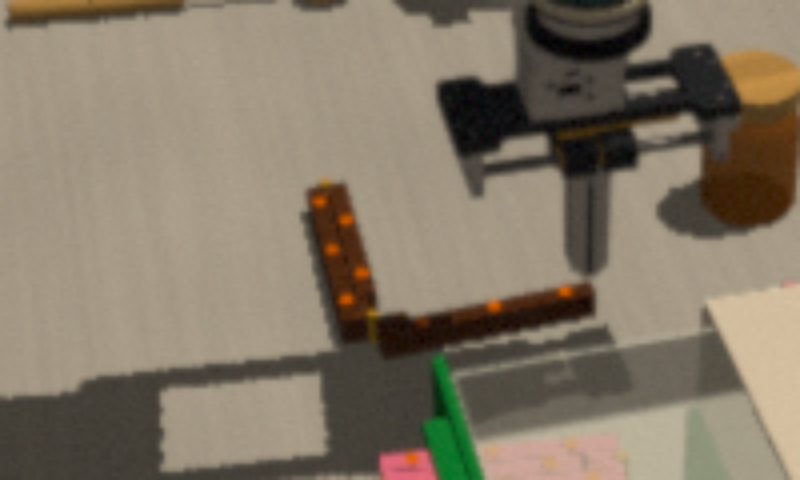

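View pics/top9c.png

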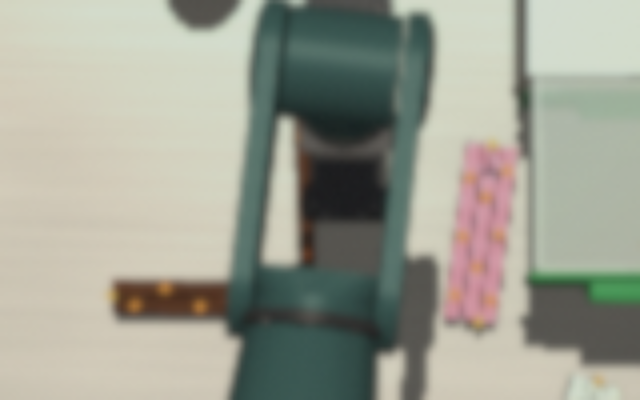

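Emit:
move_arm(
  increments=[
    [[0,-0.14,-0.01,0,0,0,0],[0,-0.14,-0.01,0,0,0,0],[0,-0.14,-0.01,0.2,0,0,0],[0,-0.14,-0.01,0.4,0,0,0],[0,-0.14,-0.01,0.55,0,0,0],[0,-0.14,-0.01,0.65,0,0,0],[0,-0.14,-0.01,0.7,0,0,0],[0,-0.14,-0.01,0.7,0,0,0]],
  ],
)

```text
time: 16.33
tool_pos: [0.5674, -0.0073, 0.2046]
ee_rot: [-3.139, -0.0, 1.572]
wrist_force: [0.3, 0.1, 0.3]
width: 0.0004
```

Emit:
move_arm(
  increments=[
    [[0,0.13,0,0,0,0,0],[0,0.26,0,0,0,0,0],[0,0.36,0,0,0,0,0],[0,0.45,0,0,0,0,0],[0,0.53,0,0,0,0,0],[0,0.61,0,0,0,0,0],[0,0.69,0,0,0,0,0],[0,0.77,0,0,0,0,0]],
  ],
)

```text
time: 17.0
tool_pos: [0.5679, 0.07, 0.2056]
ee_rot: [-3.141, 0.0, 1.571]
wrist_force: [1.1, -0.6, -0.1]
width: 0.0002
```

```bash
python3 pl.py .569 .067 .006 1.571; python3 - <<'E'
from h import *
im,d,c=snap('side','side10.png')
cv2.imwrite('pics/side10c.png',cv2.resize(im[180:300,180:380][:,:,::-1],None,fx=4,fy=4))
E
```

```text
t 17.00 pos [0.5679 0.07   0.2056] tip 0.0064 rpy [-3.141  0.     1.571] w 0.0002 F [ 1.1 -0.6 -0.1] q [ 0.02  0.26  1.58 -0.    1.3   0.02]
shift [-0.03   0.011  0.004] turn [-0.  0.  0.] rows>= 0.1
shift in final axes [-0.03   0.011  0.004]
```

View pics/side10c.png

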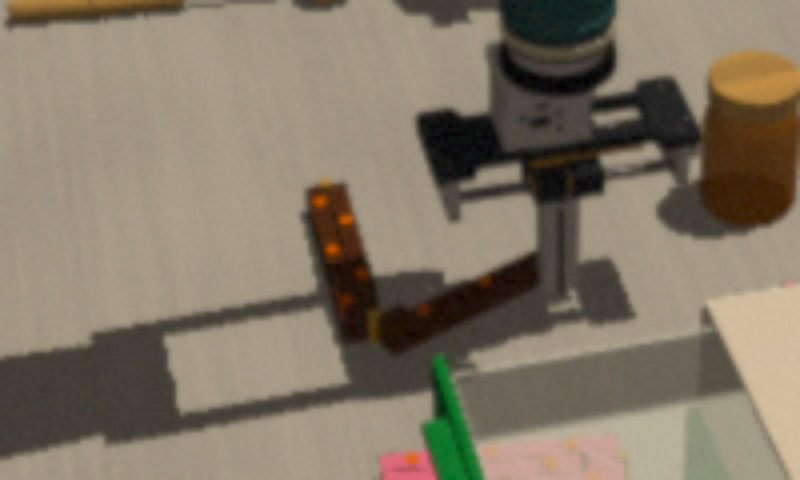

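Folding well, the middle bar stays put. Continue the arc.

Emit:
move_arm(
  increments=[
    [[0,0.08,-0.02,0,0,0,0],[0,0.16,-0.05,0,0,0,0],[0,0.24,-0.08,0,0,0,0],[0,0.31,-0.12,0,0,0,0],[0,0.39,-0.17,0,0,0,0],[0,0.47,-0.22,0,0,0,0],[0,0.54,-0.28,0,0,0,0],[0,0.61,-0.34,0,0,0,0]],
  ],
)

```text
time: 17.72
tool_pos: [0.5333, 0.1309, 0.2056]
ee_rot: [-3.141, 0.0, 1.571]
wrist_force: [0.2, -2.3, 0.5]
width: 0.0004
```

Emit:
move_arm(
  increments=[
    [[0,0.05,-0.06,0,0,0,0],[0,0.1,-0.12,0,0,0,0],[0,0.15,-0.19,0,0,0,0],[0,0.19,-0.25,0,0,0,0],[0,0.22,-0.3,0,0,0,0],[0,0.24,-0.35,0,0,0,0],[0,0.24,-0.35,0,0,0,0]],
  ],
)

```text
time: 18.3
tool_pos: [0.4982, 0.1546, 0.2056]
ee_rot: [-3.141, -0.0, 1.572]
wrist_force: [0.2, -0.2, 1.1]
width: 0.0004
```

```bash
python3 pl.py .500 .155 .006 1.571; python3 - <<'E'
from h import *
im,d,c=snap('side','side11.png')
cv2.imwrite('pics/side11c.png',cv2.resize(im[180:300,180:380][:,:,::-1],None,fx=4,fy=4))
E
```

```text
t 18.30 pos [0.4982 0.1546 0.2056] tip 0.0064 rpy [-3.141 -0.     1.572] w 0.0004 F [ 0.2 -0.2  1.1] q [0.19 0.15 1.71 0.   1.28 0.19]
shift [0.004 0.018 0.004] turn [-0. -0.  0.] rows>= 0.0
shift in final axes [0.004 0.018 0.004]
```

View pics/side11c.png

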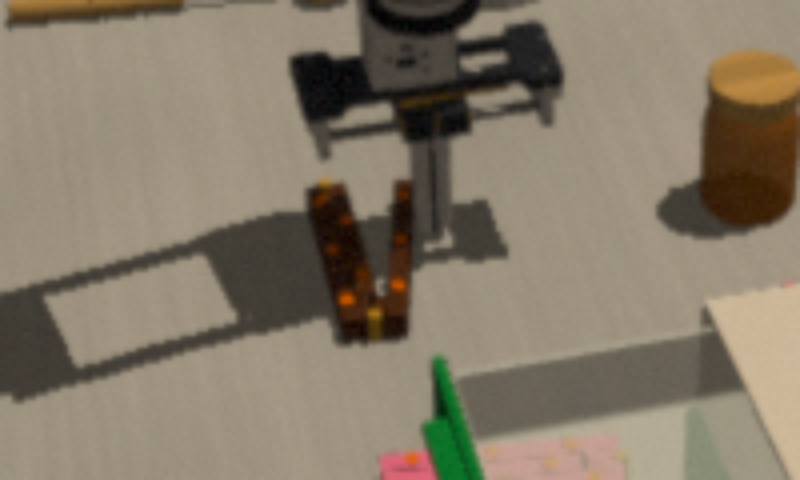

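Emit:
move_arm(
  increments=[
    [[0,0,0.1,0,0,0,0],[0,0,0.1,-0.2,0,0,0],[0.3,0,0.1,-0.5,0,0,0],[0.6,0,0,-0.7,0,0,0],[0.8,0,-0.2,-0.7,0,0,0],[1,-0.1,-0.4,-0.7,0,0,0],[1,-0.28,-0.6,-0.7,0,0,0],[1,-0.28,-0.6,-0.7,0,0,0]],
  ],
)

```text
time: 19.02
tool_pos: [0.4373, 0.1245, 0.2753]
ee_rot: [-3.139, 0.002, 1.57]
wrist_force: [0.3, 0.8, -0.0]
width: 0.0369
```

```bash
python3 pl.py .4395 .127 .006 1.571; python3 - <<'E'
from h import *
im,d,c=snap('side','side12.png'); P=cloud(d,c)
i=im.astype(int)
m=(i[...,0]<190)&(i[...,0]-i[...,2]>15)&(P[...,0]>.36)&(P[...,0]<.56)&(P[...,1]>0.03)&(P[...,1]<.23)&(P[...,2]<.04)
t=m&(P[...,2]>.019)
for y in np.arange(.05,.21,.02):
    k=t&(abs(P[...,1]-y)<.008)
    if k.sum()>3: print(y.round(2),k.sum(),np.percentile(P[k][:,0],[0,5,95,100]).round(3))
k=P[t]; print('y',np.percentile(k[:,1],[0,2,98,100]).round(3))
cv2.imwrite('pics/side12c.png',cv2.resize(im[180:300,180:380][:,:,::-1],None,fx=4,fy=4))
E
```

```text
t 19.02 pos [0.4373 0.1245 0.2753] tip 0.0761 rpy [-3.139e+00  2.000e-03  1.570e+00] w 0.0369 F [ 0.3  0.8 -0. ] q [ 0.15 -0.06  1.78 -0.    1.42  0.15]
shift [0.026 0.024 0.701] turn [-0.001  0.001 -0.001] rows>= 1.7
shift in final axes [0.025 0.022 0.701]
0.05 49 [0.414 0.415 0.457 0.459]
0.07 48 [0.414 0.416 0.461 0.462]
0.09 51 [0.414 0.416 0.464 0.466]
0.11 44 [0.414 0.416 0.47  0.472]
0.13 47 [0.413 0.415 0.476 0.478]
0.15 47 [0.414 0.417 0.479 0.481]
0.17 50 [0.413 0.415 0.482 0.485]
0.19 33 [0.413 0.415 0.484 0.488]
y [0.04  0.047 0.192 0.2  ]
```

View pics/side12c.png

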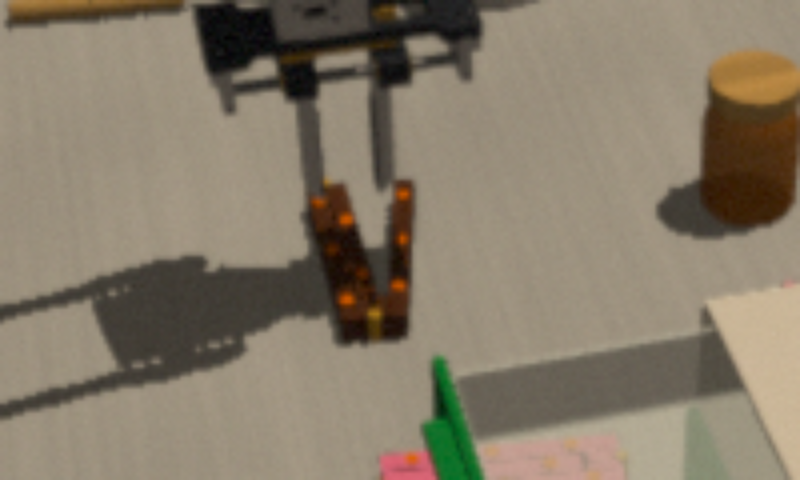

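Emit:
move_arm(
  increments=[
    [[1,0,0.02,0,0,0,0],[1,0,0.02,0,0,0,0],[1,0,0.02,0,0,0,0],[1,0,0.02,0,0,0,0],[1,0,0.02,0,0,0,0],[1,0,0.02,0.1,0,0,0],[1,0,0.02,0.3,0,0,0],[1,0,0.02,0.4,0,0,0]],
  ],
)

```text
time: 19.73
tool_pos: [0.4405, 0.1261, 0.2333]
ee_rot: [-3.139, 0.001, 1.571]
wrist_force: [0.1, 0.4, -0.7]
width: 0.0928
```

Emit:
move_arm(
  increments=[
    [[1,0,0,0.1,0,0,0],[1,0,0,0.2,0,0,0],[1,0,0,0.27,0,0,0],[1,0,0,0.3,0,0,0],[1,0,0,0.31,0,0,0],[0.8,0,0,0.31,0,0,0],[0.7,0,0,0.31,0,0,0],[0.6,0,0,0.31,0,0,0]],
  ],
)

```text
time: 20.4
tool_pos: [0.4414, 0.1262, 0.2054]
ee_rot: [3.14, -0.0, 1.571]
wrist_force: [1.0, 1.5, -0.6]
width: 0.0773
```

Emit:
move_arm(
  increments=[
    [[0.5,0,0,0,0,0,0],[0.45,0,0,0,0,0,0],[0.3,0,0,0,0,0,0],[0.2,0,0,0,0,0,0],[0,0,0,0,0,0,0],[0,0,0,0,0,0,0]],
  ],
)

```text
time: 20.9
tool_pos: [0.4407, 0.1261, 0.2047]
ee_rot: [-3.14, 0.0, 1.571]
wrist_force: [-2.0, 0.8, 3.5]
width: 0.0435
```

```bash
python3 pl.py; python3 - <<'E'
from h import *
im,d,c=snap('side','side13.png')
cv2.imwrite('pics/side13c.png',cv2.resize(im[180:300,180:380][:,:,::-1],None,fx=4,fy=4))
E
```

```text
t 20.90 pos [0.4407 0.1261 0.2047] tip 0.0055 rpy [-3.14   0.     1.571] w 0.0435 F [-2.   0.8  3.5] q [0.15 0.02 1.86 0.   1.27 0.15]
```

View pics/side13c.png

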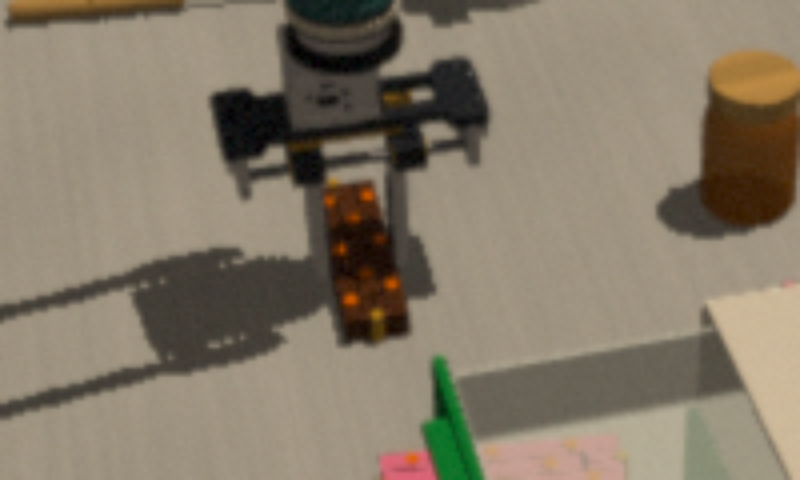

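Emit:
move_arm(
  increments=[
    [[0,0,0,-0.04,0,0,0],[0,0,0,-0.12,0,0,0],[0,0,0,-0.3,0,0,0],[0,0,0,-0.5,0,0,0],[0,0,0,-0.75,0,0,0],[0,0,0,-1,0,0,0],[0,0,0,-1,0,0,0]],
  ],
)

```text
time: 21.53
tool_pos: [0.4427, 0.1264, 0.3105]
ee_rot: [3.13, -0.002, 1.571]
wrist_force: [1.5, -0.2, -0.9]
width: 0.0433
```

Emit:
move_arm(
  increments=[
    [[0,0,0,-0.2,0,0,0],[0,0,0,-0.5,0,0,0],[0,-0.1,0.02,-0.8,0,0,0],[0,-0.3,0.1,-1,0,0,0],[0,-0.55,0.2,-1,0,0,0],[0,-0.8,0.25,-1,0,0,0],[0,-0.9,0.3,-1,0,0,0],[0,-0.9,0.3,-1,0,0,0]],
  ],
)

```text
time: 22.2
tool_pos: [0.4718, 0.0345, 0.403]
ee_rot: [-3.14, 0.001, 1.568]
wrist_force: [-0.0, 0.3, -2.4]
width: 0.0435
```

```bash
python3 pl.py .53 -.242 .15 1.571; python3 - <<'E'
from h import *
im,d,c=snap('side','side14.png')
cv2.imwrite('pics/side14c.png',cv2.resize(im[80:300,180:430][:,:,::-1],None,fx=3,fy=2.7))
im,d,c=load('top0'); P=cloud(d,c)
# height profile across y at x~.53 (row 245) and across x at column 391
print('row',[(u,P[245,u,1].round(3),P[245,u,2].round(3)) for u in list(range(355,368))+list(range(416,428))])
print('col',[(v,P[v,391,0].round(3),P[v,391,2].round(3)) for v in list(range(214,224))+list(range(260,278))])
print('col2',[(v,P[v,372,0].round(3),P[v,372,2].round(3)) for v in list(range(262,276))])
E
```

```text
t 22.20 pos [0.4718 0.0345 0.403 ] tip 0.2038 rpy [-3.140e+00  1.000e-03  1.568e+00] w 0.0435 F [-0.   0.3 -2.4] q [-0.05 -0.08  1.55 -0.    1.68 -0.04]
shift [-2.762  0.592  0.539] turn [-0.001  0.    -0.002] rows>= 6.9
shift in final axes [-2.765  0.582  0.538]
row [(355, np.float64(-0.126), np.float64(0.009)), (356, np.float64(-0.129), np.float64(0.033)), (357, np.float64(-0.133), np.float64(0.013)), (358, np.float64(-0.136), np.float64(0.028)), (359, np.float64(-0.141), np.float64(-0.0)), (360, np.float64(-0.143), np.float64(0.011)), (361, np.float64(-0.148), np.float64(-0.016)), (362, np.float64(-0.15), np.float64(0.006)), (363, np.float64(-0.146), np.float64(0.124)), (364, np.float64(-0.148), np.float64(0.146)), (365, np.float64(-0.155), np.float64(0.083)), (366, np.float64(-0.158), np.float64(0.086)), (367, np.float64(-0.161), np.float64(0.091)), (416, np.float64(-0.322), np.float64(0.083)), (417, np.float64(-0.325), np.float64(0.085)), (418, np.float64(-0.328), np.float64(0.092)), (419, np.float64(-0.332), np.float64(0.082)), (420, np.float64(-0.334), np.float64(0.093)), (421
[... 1513 characters left out ...]
p.float64(0.007)), (277, np.float64(0.427), np.float64(0.004))]
col2 [(262, np.float64(0.471), np.float64(0.09)), (263, np.float64(0.468), np.float64(0.091)), (264, np.float64(0.464), np.float64(0.092)), (265, np.float64(0.461), np.float64(0.091)), (266, np.float64(0.458), np.float64(0.094)), (267, np.float64(0.452), np.float64(0.144)), (268, np.float64(0.448), np.float64(0.151)), (269, np.float64(0.445), np.float64(0.151)), (270, np.float64(0.442), np.float64(0.151)), (271, np.float64(0.441), np.float64(0.106)), (272, np.float64(0.444), np.float64(-0.01)), (273, np.float64(0.44), np.float64(-0.001)), (274, np.float64(0.436), np.float64(-0.001)), (275, np.float64(0.433), np.float64(-0.004))]
```

View pics/side14c.png

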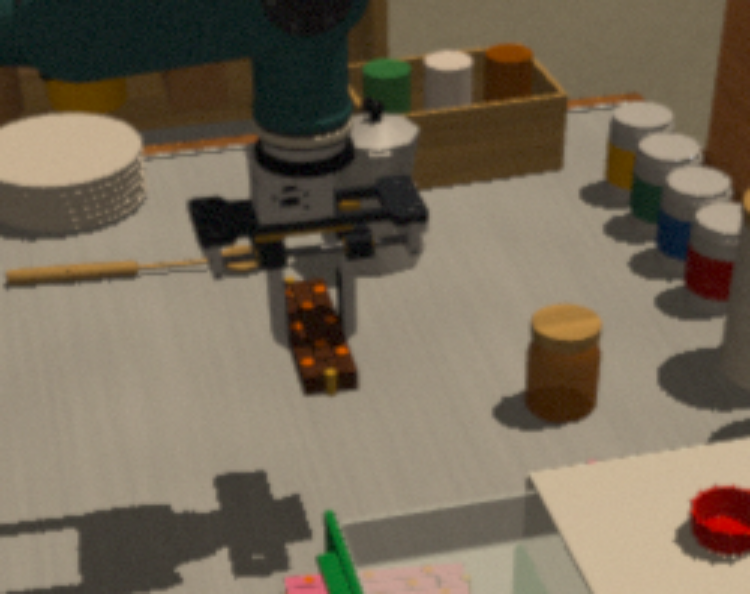

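Emit:
move_arm(
  increments=[
    [[0,-0.15,0.03,0,0,0,0],[0,-0.4,0.1,0,0,0,0],[0,-0.7,0.2,0,0,0,0],[0,-1,0.3,0,0,0,0]],
  ],
)

```text
time: 22.58
tool_pos: [0.5012, -0.0631, 0.4039]
ee_rot: [-3.141, -0.001, 1.574]
wrist_force: [-0.3, -0.4, -2.1]
width: 0.0438
```

Emit:
move_arm(
  increments=[
    [[0,-0.3,0.1,0,0,0,0],[0,-0.6,0.2,0,0,0,0],[0,-0.85,0.27,0,0,0,0],[0,-1,0.28,0,0,0,0]],
  ],
)

```text
time: 22.92
tool_pos: [0.5301, -0.1648, 0.4031]
ee_rot: [-3.14, -0.001, 1.571]
wrist_force: [-0.2, -0.2, -2.3]
width: 0.0435
```

Emit:
move_arm(
  increments=[
    [[0,-0.25,0,0,0,0,0],[0,-0.45,0,0,0,0,0],[0,-0.65,0,0,0,0,0],[0,-0.76,0,0,0,0,0],[0,-0.76,0,0,0,0,0],[0,-0.76,0,0,0,0,0]],
  ],
)

```text
time: 23.42
tool_pos: [0.5293, -0.239, 0.4042]
ee_rot: [-3.141, -0.002, 1.571]
wrist_force: [0.2, -0.3, -2.5]
width: 0.0435
```

```bash
python3 pl.py .53 -.242 .0935 1.571; python3 - <<'E'
from h import *
im,d,c=snap('side','side15.png')
cv2.imwrite('pics/side15c.png',cv2.resize(im[160:380,240:490][:,:,::-1],None,fx=3,fy=2.7))
E
```

```text
t 23.42 pos [ 0.5293 -0.239   0.4042] tip 0.2050 rpy [-3.141e+00 -2.000e-03  1.571e+00] w 0.0435 F [ 0.2 -0.3 -2.5] q [-0.52  0.16  1.3   0.    1.69 -0.52]
shift [-0.032  0.008  1.115] turn [-0.    -0.001  0.   ] rows>= 2.7
shift in final axes [-0.03   0.007  1.115]
```

View pics/side15c.png

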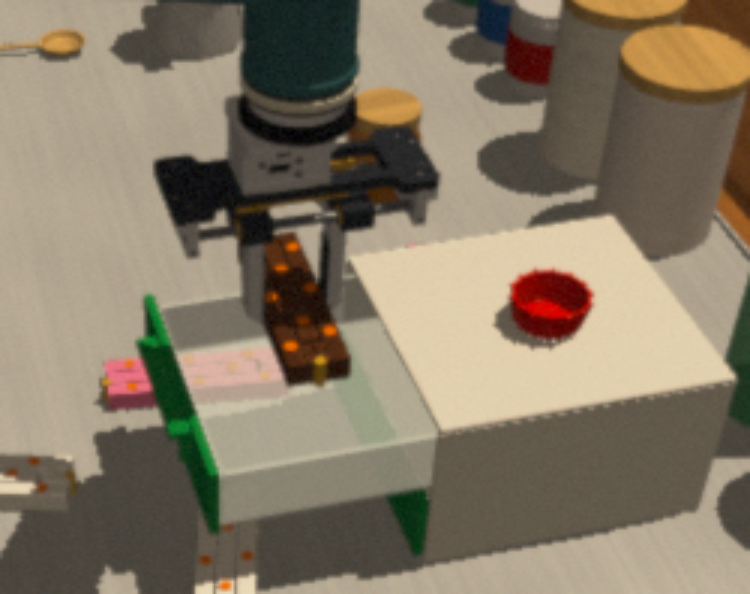

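```bash
python3 - <<'E'
from h import *
im,d,c=load('side15'); P=cloud(d,c); i=im.astype(int)
m=(i[...,0]<230)&(i[...,0]-i[...,2]>25)&(P[...,0]>.47)&(P[...,0]<.6)&(P[...,1]>-.36)&(P[...,1]<-.13)&(P[...,2]>.18)&(P[...,2]<.24)
k=P[m]; print(m.sum(),np.percentile(k,[1,50,99],axis=0).round(3))
for a in (-.31,-.28,-.2,-.175):
    q=k[abs(k[:,1]-a)<.012]; print(a,np.percentile(q,[3,97],axis=0).round(3).tolist())
E
```

```text
821 [[ 0.505 -0.319  0.201]
 [ 0.529 -0.275  0.221]
 [ 0.549 -0.169  0.225]]
-0.31 [[0.505, -0.319, 0.202], [0.546, -0.299, 0.224]]
-0.28 [[0.506, -0.291, 0.214], [0.547, -0.269, 0.224]]
-0.2 [[0.519, -0.211, 0.218], [0.549, -0.189, 0.224]]
-0.175 [[0.525, -0.186, 0.219], [0.55, -0.166, 0.223]]
```

Emit:
move_arm(
  increments=[
    [[0,-0.02,0.01,0.15,0,0,0],[0,-0.02,0.01,0.35,0,0,0],[0,-0.02,0.01,0.55,0,0,0],[0,-0.02,0.01,0.7,0,0,0],[0,-0.02,0.01,0.8,0,0,0],[0,-0.02,0.01,0.85,0,0,0],[0,-0.02,0.01,0.85,0,0,0],[0,-0.02,0.01,0.85,0,0,0]],
  ],
)

```text
time: 24.13
tool_pos: [0.5305, -0.2414, 0.3205]
ee_rot: [3.141, 0.0, 1.572]
wrist_force: [0.3, -0.3, -2.3]
width: 0.0436
```

```bash
python3 pl.py .53 -.242 .0935 1.571
```

```text
t 24.13 pos [ 0.5305 -0.2414  0.3205] tip 0.1213 rpy [3.141 0.    1.572] w 0.0436 F [ 0.3 -0.3 -2.3] q [-0.52  0.19  1.42  0.    1.53 -0.53]
shift [-0.006 -0.005  0.278] turn [0.001 0.    0.001] rows>= 0.7
shift in final axes [-0.006 -0.005  0.278]
```

Emit:
move_arm(
  increments=[
    [[0,0,0,0.08,0,0,0],[0,0,0,0.15,0,0,0],[0,0,0,0.2,0,0,0],[0,0,0,0.23,0,0,0],[0,0,0,0.24,0,0,0],[0,0,0,0.24,0,0,0],[0,0,0,0.24,0,0,0]],
  ],
)

```text
time: 24.72
tool_pos: [0.5302, -0.2419, 0.2958]
ee_rot: [3.141, 0.0, 1.571]
wrist_force: [-0.0, 0.3, -1.4]
width: 0.0436
```

Emit:
move_arm(
  increments=[
    [[0,0,0,0.01,0,0,0],[0,0,0,0.02,0,0,0],[0,0,0,0.03,0,0,0],[0,0,0,0.03,0,0,0]],
  ],
)

```text
time: 25.05
tool_pos: [0.5303, -0.2419, 0.2933]
ee_rot: [3.141, 0.001, 1.571]
wrist_force: [-0.1, 0.8, -0.4]
width: 0.0434
```

```bash
python3 pl.py; python3 pl.py
```

```text
t 25.05 pos [ 0.5303 -0.2419  0.2933] tip 0.0941 rpy [3.141e+00 1.000e-03 1.571e+00] w 0.0434 F [-0.1  0.8 -0.4] q [-0.53  0.21  1.46 -0.    1.48 -0.53]
t 25.05 pos [ 0.5303 -0.2419  0.2933] tip 0.0941 rpy [3.141e+00 1.000e-03 1.571e+00] w 0.0434 F [-0.1  0.8 -0.4] q [-0.53  0.21  1.46 -0.    1.48 -0.53]
```

Emit:
move_arm(
  increments=[
    [[0,0,0,0.005,0,0,0],[0,0,0,0.01,0,0,0],[0,0,0,0.01,0,0,0],[0,0,0,0.01,0,0,0]],
  ],
)

```text
time: 25.38
tool_pos: [0.5304, -0.2418, 0.2933]
ee_rot: [3.139, 0.001, 1.571]
wrist_force: [-0.7, 1.5, 5.5]
width: 0.0435
```

Emit:
move_arm(
  increments=[
    [[0.48,0,0,-0.01,0,0,0],[0.55,0,0,-0.01,0,0,0],[0.62,0,0,-0.01,0,0,0],[0.64,0,0,-0.01,0,0,0],[0.64,0,0,-0.01,0,0,0],[0.64,0,0,-0.15,0,0,0],[0.64,0,0,-0.45,0,0,0],[0.64,0,0,-0.8,0,0,0]],
  ],
)

```text
time: 26.05
tool_pos: [0.5297, -0.2416, 0.3692]
ee_rot: [-3.135, -0.003, 1.571]
wrist_force: [-0.3, -0.4, 0.5]
width: 0.0603
```

Emit:
move_arm(
  increments=[
    [[0.5,0,0,-0.3,0,0,0],[0.3,0,-0.2,-0.3,0,0,0],[0,0,-0.5,-0.3,0,0,0],[0,0,-0.8,-0.3,0,0,0],[0,0,-1,-0.3,0,0,0],[0,0,-1,-0.3,0,0,0]],
  ],
)

```text
time: 26.55
tool_pos: [0.4277, -0.2417, 0.4022]
ee_rot: [-3.141, 0.001, 1.569]
wrist_force: [1.0, 0.8, -0.4]
width: 0.0234
```

Emit:
move_arm(
  increments=[
    [[0,0,-0.3,0,0,0,0],[0,0,-0.45,0,0,0,0],[0,0,-0.45,0,0,0,0],[0,0,-0.45,0,0,0,0]],
  ],
)

```text
time: 26.88
tool_pos: [0.3855, -0.242, 0.4018]
ee_rot: [3.14, 0.0, 1.57]
wrist_force: [0.5, 0.1, -0.4]
width: 0.0007
```

```bash
python3 pl.py .388 -.242 .136 1.571; python3 - <<'E'
from h import *
im,d,c=snap('side','side16.png')
cv2.imwrite('pics/side16c.png',cv2.resize(im[160:380,240:490][:,:,::-1],None,fx=3,fy=2.7))
im,d,c=snap('top','top16.png')
cv2.imwrite('pics/top16c.png',cv2.resize(im[140:300,330:450][:,:,::-1],None,fx=4,fy=3.7))
E
```

```text
t 26.88 pos [ 0.3855 -0.242   0.4018] tip 0.2026 rpy [3.14 0.   1.57] w 0.0007 F [ 0.5  0.1 -0.4] q [-0.69 -0.13  1.59  0.    1.68 -0.68]
shift [0.    0.024 0.666] turn [ 0.001  0.    -0.   ] rows>= 1.6
shift in final axes [-0.     0.025  0.666]
```

View pics/side16c.png

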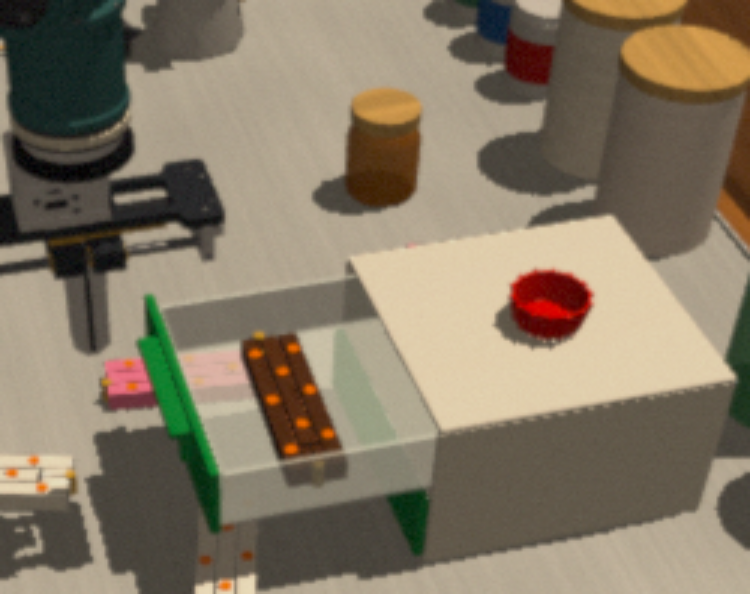

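View pics/top16c.png

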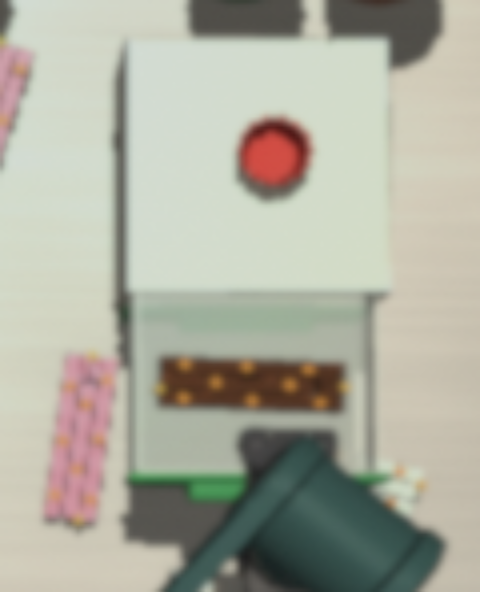

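Emit:
move_arm(
  increments=[
    [[0,0,0,0.2,0,0,0],[0,0,0,0.4,0,0,0],[0,0,0,0.6,0,0,0],[0,0,0,0.66,0,0,0],[0,0,0.08,0.66,0,0,0],[0,0,0.15,0.66,0,0,0],[0,0,0.2,0.66,0,0,0],[0,0,0.24,0.66,0,0,0]],
  ],
)

```text
time: 27.65
tool_pos: [0.4106, -0.2421, 0.3372]
ee_rot: [3.139, 0.002, 1.572]
wrist_force: [-1.1, -0.1, 0.3]
width: 0.0005
```

```bash
python3 pl.py .4135 -.242 .137 1.571; python3 - <<'E'
from h import *
im,d,c=snap('side','side17.png')
cv2.imwrite('pics/side17c.png',cv2.resize(im[160:380,200:450][:,:,::-1],None,fx=3,fy=2.7))
E
```

```text
t 27.65 pos [ 0.4106 -0.2421  0.3372] tip 0.1380 rpy [3.139e+00 2.000e-03 1.572e+00] w 0.0005 F [-1.1 -0.1  0.3] q [-0.65 -0.05  1.65  0.    1.54 -0.65]
shift [0.001 0.029 0.01 ] turn [0.002 0.001 0.001] rows>= 0.1
shift in final axes [0.001 0.029 0.01 ]
```

View pics/side17c.png

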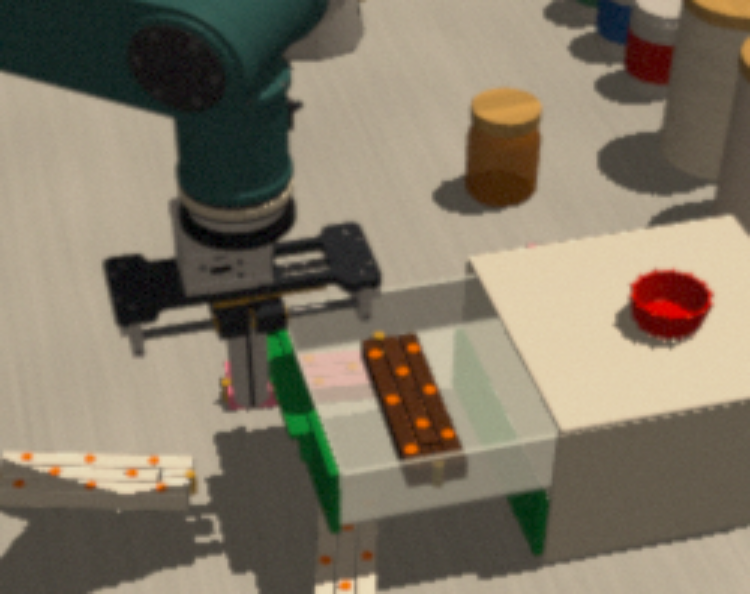

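Emit:
move_arm(
  increments=[
    [[0,0,0.03,0,0,0,0],[0,0,0.07,0,0,0,0],[0,0,0.12,0,0,0,0],[0,0,0.18,0,0,0,0],[0,0,0.24,0,0,0,0],[0,0,0.3,0,0,0,0],[0,0,0.36,0,0,0,0],[0,0,0.42,0,0,0,0]],
  ],
)

```text
time: 28.37
tool_pos: [0.4518, -0.2418, 0.3356]
ee_rot: [-3.141, -0.0, 1.571]
wrist_force: [-0.5, 0.4, 0.1]
width: 0.0005
```

Emit:
move_arm(
  increments=[
    [[0,0,0.06,0,0,0,0],[0,0,0.12,0,0,0,0],[0,0,0.18,0,0,0,0],[0,0,0.24,0,0,0,0],[0,0,0.3,0,0,0,0],[0,0,0.36,0,0,0,0],[0,0,0.42,0,0,0,0],[0,0,0.48,0,0,0,0]],
  ],
)

```text
time: 29.03
tool_pos: [0.4998, -0.2418, 0.3355]
ee_rot: [-3.141, -0.0, 1.571]
wrist_force: [-1.3, 0.7, -0.6]
width: 0.0003
```

Emit:
move_arm(
  increments=[
    [[0,0,0.06,0,0,0,0],[0,0,0.12,0,0,0,0],[0,0,0.18,0,0,0,0],[0,0,0.24,0,0,0,0],[0,0,0.3,0,0,0,0],[0,0,0.34,0,0,0,0],[0,0,0.38,0,0,0,0],[0,0,0.4,0,0,0,0]],
  ],
)

```text
time: 29.7
tool_pos: [0.5397, -0.2418, 0.3357]
ee_rot: [3.141, 0.0, 1.571]
wrist_force: [-1.2, 1.0, -0.8]
width: 0.0003
```

```bash
python3 pl.py ; python3 - <<'E'
from h import *
im,d,c=snap('side','side18.png')
cv2.imwrite('pics/side18c.png',cv2.resize(im[160:380,240:490][:,:,::-1],None,fx=3,fy=2.7))
E
```

```text
t 29.70 pos [ 0.5397 -0.2418  0.3357] tip 0.1365 rpy [3.141 0.    1.571] w 0.0003 F [-1.2  1.  -0.8] q [-0.52  0.2   1.38 -0.    1.56 -0.52]
```

View pics/side18c.png

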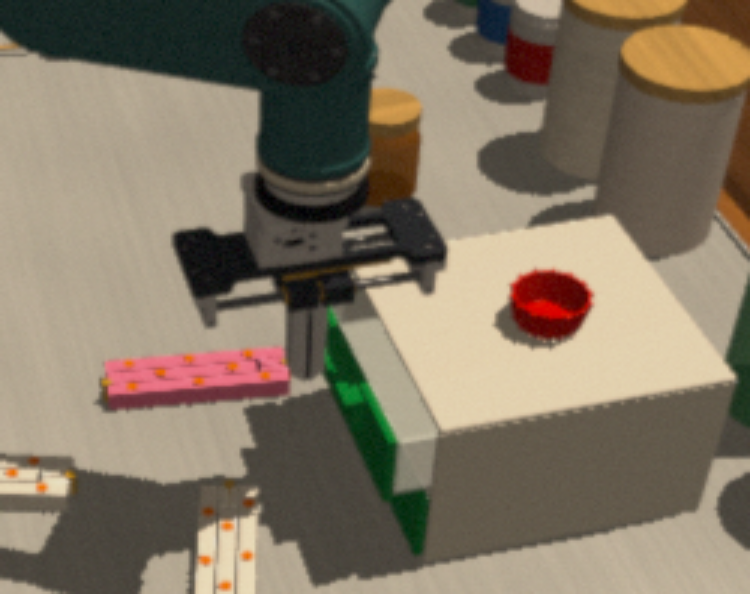

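Emit:
move_arm(
  increments=[
    [[0,0,0.04,0,0,0,0],[0,0,0.08,0,0,0,0],[0,0,0.12,0,0,0,0],[0,0,0.16,0,0,0,0],[0,0,0.19,0,0,0,0],[0,0,0.22,0,0,0,0],[0,0,0.24,0,0,0,0],[0,0,0.26,0,0,0,0]],
  ],
)

```text
time: 30.42
tool_pos: [0.5655, -0.2417, 0.3357]
ee_rot: [3.142, 0.0, 1.571]
wrist_force: [-0.9, 0.6, 0.1]
width: 0.0005
```

```bash
python3 pl.py ; python3 - <<'E'
from h import *
im,d,c=snap('side','side19.png'); P=cloud(d,c)
cv2.imwrite('pics/side19c.png',cv2.resize(im[230:350,310:450][:,:,::-1],None,fx=5,fy=5))
E
```

```text
t 30.42 pos [ 0.5655 -0.2417  0.3357] tip 0.1365 rpy [3.142 0.    1.571] w 0.0005 F [-0.9  0.6  0.1] q [-0.5   0.25  1.32 -0.    1.57 -0.5 ]
```

View pics/side19c.png

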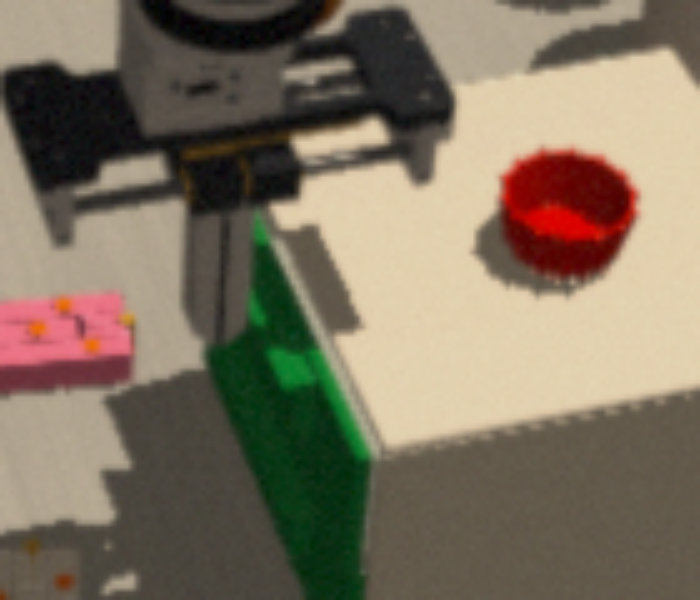

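Emit:
move_arm(
  increments=[
    [[0,0,0.01,0,0,0,0],[0,0,0.02,0,0,0,0],[0,0,0.03,0,0,0,0],[0,0,0.04,0,0,0,0],[0,0,0.04,0,0,0,0]],
  ],
)

```text
time: 30.88
tool_pos: [0.5688, -0.2419, 0.3357]
ee_rot: [-3.14, 0.0, 1.571]
wrist_force: [-4.2, 0.3, 1.5]
width: 0.0005
```

Emit:
move_arm(
  increments=[
    [[0,0,0.01,0,0,0,0],[0,0,0.02,0,0,0,0],[0,0,0.02,0,0,0,0],[0,0,0.02,0,0,0,0]],
  ],
)

```text
time: 31.22
tool_pos: [0.5697, -0.2419, 0.3357]
ee_rot: [-3.135, -0.0, 1.57]
wrist_force: [-9.0, 1.4, 4.4]
width: 0.0002
```

Emit:
move_arm(
  increments=[
    [[0,0,0.01,0,0,0,0],[0,0,0.015,0,0,0,0],[0,0,0.015,0,0,0,0],[0,0,0.015,0,0,0,0]],
  ],
)

```text
time: 31.55
tool_pos: [0.5703, -0.242, 0.3358]
ee_rot: [-3.132, -0.001, 1.57]
wrist_force: [-12.9, 1.4, 5.6]
width: 0.0006
```

Emit:
move_arm(
  increments=[
    [[0,0,-0.02,0,0,0,0],[0,0,-0.1,0,0,0,0],[0,0,-0.3,0,0,0,0],[0,0,-0.6,0,0,0,0],[0,0,-1,0,0,0,0],[0,0,-1,-0.4,0,0,0],[0,0,-1,-0.8,0,0,0],[0,0,-1,-0.8,0,0,0]],
  ],
)

```text
time: 32.22
tool_pos: [0.4717, -0.2416, 0.4213]
ee_rot: [3.132, 0.005, 1.571]
wrist_force: [0.6, 0.5, 1.9]
width: 0.0007
```

Emit:
move_arm(
  increments=[
    [[0,-0.3,-0.3,0,0,0,0],[0,-0.7,-0.7,0,0,0,0],[0,-1,-1,0,0,0,0],[0,-1,-1,0,0,0,0],[0,-1,-1,0,0,0,0]],
  ],
)

```text
time: 32.63
tool_pos: [0.3708, -0.3443, 0.4167]
ee_rot: [3.14, 0.004, 1.566]
wrist_force: [1.1, -0.5, 0.2]
width: 0.0004
```

```bash
python3 pl.py ; python3 - <<'E'
from h import *
im,d,c=snap('side','side20.png'); P=cloud(d,c)
cv2.imwrite('pics/side20c.png',cv2.resize(im[230:350,310:450][:,:,::-1],None,fx=5,fy=5))
im,d,c=snap('top','top20.png')
P=cloud(d,c)
print('col',[(v,P[v,391,0].round(3),P[v,391,2].round(3)) for v in list(range(212,232))])
print('col',[(v,P[v,370,0].round(3),P[v,370,2].round(3)) for v in list(range(212,232))])
E
```

```text
t 32.63 pos [ 0.3708 -0.3443  0.4167] tip 0.2175 rpy [3.14  0.004 1.566] w 0.0004 F [ 1.1 -0.5  0.2] q [-0.86 -0.01  1.45 -0.    1.7  -0.86]
col [(212, np.float64(0.626), np.float64(0.161)), (213, np.float64(0.623), np.float64(0.16)), (214, np.float64(0.62), np.float64(0.16)), (215, np.float64(0.617), np.float64(0.156)), (216, np.float64(0.614), np.float64(0.157)), (217, np.float64(0.61), np.float64(0.161)), (218, np.float64(0.607), np.float64(0.159)), (219, np.float64(0.606), np.float64(0.144)), (220, np.float64(0.6), np.float64(0.16)), (221, np.float64(0.599), np.float64(0.15)), (222, np.float64(0.596), np.float64(0.147)), (223, np.float64(0.592), np.float64(0.155)), (224, np.float64(0.588), np.float64(0.154)), (225, np.float64(0.586), np.float64(0.15)), (226, np.float64(0.583), np.float64(0.149)), (227, np.float64(0.589), np.float64(0.076)), (228, np.float64(0.586), np.float64(0.073)), (229, np.float64(0.582), np.float64(0.078)), (230, np.float64(0.589), np.float64(-0.004)), (231, np.float64(0.584), np.float64(0.008))]
col [(212, np.float64(0.624), np.float64(0.165)), (213, np.float64(0.622), np.float64(0.157)), (214, np.float64(0.619), np.float64(0.154)), (215, np.float64(0.614), np.float64(0.167)), (216, np.float64(0.612), np.float64(0.159)), (217, np.float64(0.608), np.float64(0.166)), (218, np.float64(0.605), np.float64(0.163)), (219, np.float64(0.603), np.float64(0.154)), (220, np.float64(0.601), np.float64(0.147)), (221, np.float64(0.597), np.float64(0.156)), (222, np.float64(0.596), np.float64(0.136)), (223, np.float64(0.595), np.float64(0.116)), (224, np.float64(0.596), np.float64(0.089)), (225, np.float64(0.595), np.float64(0.07)), (226, np.float64(0.596), np.float64(0.037)), (227, np.float64(0.595), np.float64(0.014)), (228, np.float64(0.593), np.float64(0.005)), (229, np.float64(0.59), np.float64(0.0)), (230, np.float64(0.587), np.float64(0.001)), (231, np.float64(0.584), np.float64(-0.004))]
```

View pics/side20c.png

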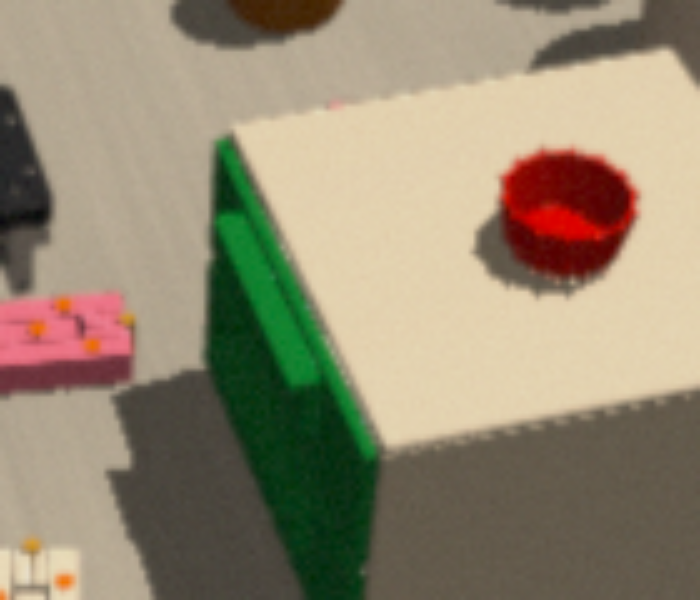

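View pics/top20.png

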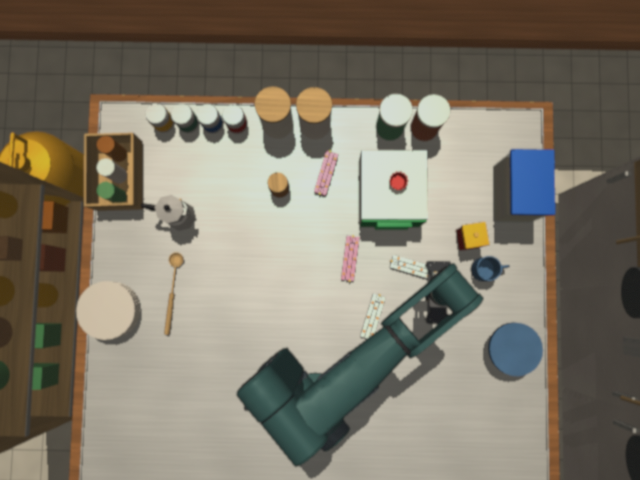

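```bash
python3 - <<'E'
from h import *
a,_,_=load('top0'); b,_,_=load('top20')
i=lambda im:im.astype(int)
for n,(u0,v0,u1,v1) in dict(cup=(385,168,412,196),jar=(262,168,296,200),moka=(140,190,192,232),spoon=(160,245,190,340),tin=(452,218,494,256),mug=(468,254,514,286),pink1=(312,148,342,200),pink2=(338,232,362,286),white=(358,290,388,344)).items():
    ga=cv2.cvtColor(a[v0:v1,u0:u1],cv2.COLOR_RGB2GRAY).astype(np.float32); gb=cv2.cvtColor(b[v0:v1,u0:u1],cv2.COLOR_RGB2GRAY).astype(np.float32)
    s,r=cv2.phaseCorrelate(ga,gb); print(n,np.round(s,2),round(r,2),np.abs(ga-gb).mean().round(1))
print(robot.get_obs()['time'], robot.close_job())
E
```

```text
cup [0.4  0.04] 1.03 6.1
jar [-0.09 -0.03] 0.89 3.5
moka [-0.02  0.48] 0.98 3.5
spoon [-0.03  0.08] 0.96 4.1
tin [0.5  0.01] 1.0 3.6
mug [ 0.13 -0.14] 1.0 3.3
pink1 [ 0.02 -0.01] 1.01 3.7
pink2 [ 0.09 -0.04] 0.95 6.1
white [0.08 0.59] 0.26 28.0
the job is handed in; nothing more can be done
32.7333 None
```

The job is done and handed in at 32.7 s of the 72 s allowed. I lifted the open trivet clear of the muffin cup, set it on the liner and let go. I folded the short leg, then the long leg over it, laid the bundle flat in the top drawer, let go and pushed the drawer home.

**Checks that passed:**
- **Folding:** the jaws closed to about 28 mm on the short leg against the middle bar, and 43.5 mm on the whole bundle (expected 29 and 44 mm). The pictures showed it folded.
- **Drawer load:** the pictures showed the bundle lying flat on the drawer floor after I let go.
- **Drawer shut:** the push met a firm stop at about 13 N, and the drawer front then sat flush with the unit.
- **Bystanders:** comparing the first and last top pictures, the cup, honey jar, moka pot, spoon, tea tin and mug shifted by 0.5 pixel (about 1.6 mm) or less, which I take as measurement noise. Both pink look-alikes shifted under 0.1 pixel.

**Checks that did not settle it:**
- **White look-alikes:** the comparison for the one left of the drawer was unreliable (correlation 0.26), probably because the arm's shadow fell across it. The one under the drawer could not be compared, since the open drawer hid most of it at the start. Nothing was moved near either at their height, and both look in place.
- **Bundle after closing:** I could not see it once the drawer was shut. The push stayed near 1 N until the stop.

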